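# Put the storage canisters back on the kitchen shelf in order of size

## Task

Put the four white storage canisters back on the low metal shelf, each upright in the middle of its own cork mat, in order of size from the smallest at the left end to the largest at the right end, as the robot sees them when it faces the shelf. Someone has left a steel cup on one of the mats: stand it upright in the grey dish tray for washing. Set everything down gently, without letting it drop, and tip nothing over.

Things in the scene. Friction and masses are not known exactly. Their poses are not given: they have to be found in the camera images.
- canister_small: White round ceramic storage canister with a flat light-wood lid (closed, does not come off), 44 mm in diameter all the way up, 64 mm high with its lid, about 160 g. Stands upright and loose on the counter, in a rough row between the robot and the shelf, at least 40 mm clear of the next canister. Origin: centre of its underside; z up.
- canister_medium: White round ceramic storage canister with a flat light-wood lid (closed, does not come off), 50 mm in diameter all the way up, 90 mm high with its lid, about 240 g. Stands upright and loose on the counter, in a rough row between the robot and the shelf, at least 40 mm clear of the next canister. Origin: centre of its underside; z up.
- canister_large: White round ceramic storage canister with a flat light-wood lid (closed, does not come off), 57 mm in diameter all the way up, 118 mm high with its lid, about 330 g. Stands upright and loose on the counter, in a rough row between the robot and the shelf, at least 40 mm clear of the next canister. Origin: centre of its underside; z up.
- canister_tallest: White round ceramic storage canister with a flat light-wood lid (closed, does not come off), 64 mm in diameter all the way up, 150 mm high with its lid, about 450 g. Stands upright and loose on the counter, in a rough row between the robot and the shelf, at least 40 mm clear of the next canister. Origin: centre of its underside; z up.
- mat_a: One of four identical round cork mats, 80 mm in diameter, 4 mm thick, fixed in a row on the low metal shelf (shelf board 120 mm deep, 460 mm long, its top 60 mm above the counter, the row running roughly along the robot's left-right direction, mats about 105 mm apart). The letters say nothing about where in the row it lies. Origin: centre of its underside, on the shelf board; a canister stands on the mat 4 mm higher.
- mat_b: One of four identical round cork mats, 80 mm in diameter, 4 mm thick, fixed in a row on the low metal shelf (shelf board 120 mm deep, 460 mm long, its top 60 mm above the counter, the row running roughly along the robot's left-right direction, mats about 105 mm apart). The letters say nothing about where in the row it lies. Origin: centre of its underside, on the shelf board; a canister stands on the mat 4 mm higher.
- mat_c: One of four identical round cork mats, 80 mm in diameter, 4 mm thick, fixed in a row on the low metal shelf (shelf board 120 mm deep, 460 mm long, its top 60 mm above the counter, the row running roughly along the robot's left-right direction, mats about 105 mm apart). The letters say nothing about where in the row it lies. Origin: centre of its underside, on the shelf board; a canister stands on the mat 4 mm higher.
- mat_d: One of four identical round cork mats, 80 mm in diameter, 4 mm thick, fixed in a row on the low metal shelf (shelf board 120 mm deep, 460 mm long, its top 60 mm above the counter, the row running roughly along the robot's left-right direction, mats about 105 mm apart). The letters say nothing about where in the row it lies. Origin: centre of its underside, on the shelf board; a canister stands on the mat 4 mm higher.
- cup: Steel drinking cup, open at the top, 85 mm high, 62 mm in diameter at the rim tapering to 55 mm at the foot, about 90 g. At the start it stands upright on one of the four mats. Origin: centre of its underside; z up.
- tray: Shallow grey plastic dish tray on the counter, fixed, 265 mm (its x) by 162 mm (its y) over the rim, flat inside floor 245 by 142 mm, floor 4 mm thick, walls 5 mm thick, rim 26 mm above the counter. Lies to the left or to the right of the canisters, its long side roughly pointing away from the robot; a green cutting board with a loaf lies on the other side. Origin: centre of its underside; z up.
Not all that is in view belongs to the job. Leave any red look-alike of the canister_medium alone.

How it is judged:
At the end, for the whole second after the job is handed in: Each canister stands upright (within 0.08 rad) on a cork mat of its own, its centre within 15 mm of the mat's centre; along the row from the robot's left (+y) to its right they are the 64, 90, 118 and 150 mm high ones; the cup stands upright on the floor of the tray; all are released and at rest ((horizontal distance between canister_small and mat_a below 0.015 m or horizontal distance between canister_small and mat_b below 0.015 m or horizontal distance between canister_small and mat_c below 0.015 m or horizontal distance between canister_small and mat_d below 0.015 m) and world y of canister_small above 0.105 m and height (world z) of canister_small between 0.06 and 0.068 m and angle between each of canister_small, canister_medium, canister_large, canister_tallest, cup's own z axis and vertical below 0.08 rad and linear speed of each of canister_small, canister_medium, canister_large, canister_tallest, cup below 0.02 m/s and angular speed of each of canister_small, canister_medium, canister_large, canister_tallest, cup below 0.2 rad/s and contact force between each of canister_small, canister_medium, canister_large, canister_tallest, cup and the fingers below 0.1 N and (horizontal distance between canister_medium and mat_a below 0.015 m or horizontal distance between canister_medium and mat_b below 0.015 m or horizontal distance between canister_medium and mat_c below 0.015 m or horizontal distance between canister_medium and mat_d below 0.015 m) and world y of canister_medium between 0 and 0.105 m and height (world z) of canister_medium between 0.06 and 0.068 m and (horizontal distance between canister_large and mat_a below 0.015 m or horizontal distance between canister_large and mat_b below 0.015 m or horizontal distance between canister_large and mat_c below 0.015 m or horizontal distance between canister_large and mat_d below 0.015 m) and world y of canister_large between -0.105 and 0 m and height (world z) of canister_large between 0.06 and 0.068 m and (horizontal distance between canister_tallest and mat_a below 0.015 m or horizontal distance between canister_tallest and mat_b below 0.015 m or horizontal distance between canister_tallest and mat_c below 0.015 m or horizontal distance between canister_tallest and mat_d below 0.015 m) and world y of canister_tallest below -0.105 m and height (world z) of canister_tallest between 0.06 and 0.068 m and x of cup in the frame of tray between -0.096 and 0.096 m and y of cup in the frame of tray between -0.046 and 0.046 m and z of cup in the frame of tray between 0 and 0.008 m); the robot touches nothing.
It fails at once if a canister or the cup is let fall (moves faster than 0.5 m/s out of the fingers, a drop of about 13 mm) ((contact force between canister_small and the fingers below 0.05 N and linear speed of canister_small above 0.5 m/s) or (contact force between canister_medium and the fingers below 0.05 N and linear speed of canister_medium above 0.5 m/s) or (contact force between canister_large and the fingers below 0.05 N and linear speed of canister_large above 0.5 m/s) or (contact force between canister_tallest and the fingers below 0.05 N and linear speed of canister_tallest above 0.5 m/s) or (contact force between cup and the fingers below 0.05 N and linear speed of cup above 0.5 m/s)).
It fails at once if a canister is rammed onto a mat (over 80 N) (contact force between any of canister_small, canister_medium, canister_large, canister_tallest and mat_a above 80 N or contact force between any of canister_small, canister_medium, canister_large, canister_tallest and mat_b above 80 N or contact force between any of canister_small, canister_medium, canister_large, canister_tallest and mat_c above 80 N or contact force between any of canister_small, canister_medium, canister_large, canister_tallest and mat_d above 80 N).
It fails at once if a canister or the cup is tipped over (angle between any of canister_small, canister_medium, canister_large, canister_tallest, cup's own z axis and vertical above 0.8 rad).
It also fails if it takes over 128 s, if anything falls off the work surface, if the arm or the gripper's body presses on something with over 40 N, if the wrist force passes 120 N, or if a joint passes its speed limit or range.

## Robot

A 7-joint arm with a two-finger parallel gripper is mounted at the origin on the work surface. World frame = base frame: x ahead of the robot, y to its left, z up, the work surface at z = 0. Lengths are in m, angles in rad, forces in N, time in s.
With the tool pointing down it reaches from about 0.4 to 0.85 m from the base axis. Payload 10.4 kg.
Tool frame: the origin (TCP) lies midway between the tips of the shut fingers; the grasp point (between the pads) lies 19 mm behind it (manip.tcp_to_grasp is the distance from the TCP to the grasp point, in m); x points along the fingers, y is the direction in which the jaws open and shut, and the axes are right-handed (so a half turn about x gives the same grasp; the last joint's range is limited). The gripper opens to 85 mm and grips with 20 to 120 N. Pads are 22 mm wide; open, the fingers measure 114 mm over their backs; the gripper's body (76 mm by 85 mm) begins 54 mm behind the grasp point. The pads swing forward as they close: fully open they stand 13 mm farther back than shut.
Start: joints at [-1.283, 0.332, -0.065, 1.46, 0.022, 1.35, -0.088], TCP at [0.191, 0.595, 0.231] pointing down, gripper open.
Joint ranges: [-2.6, 2.6], [-0.5, 2.12], [-1.47, 1.34], [0.16, 2.42], [-1.27, 4.41], [0.06, 2.06], [-2.6, 2.6]. Speed limits (rad/s): [2.22, 2.22, 2.79, 2.79, 3.14, 3.14, 3.14].

## Interface

Orientations are given as a unit quaternion [x, y, z, w].
In Python, from workcell import monitor, viewer, manip gives the robot as it stands. The module is installed in compiled form; this text tells all that it offers.
- The arm moves only by the tool send_rows, never from a script. Its arguments are lists of equal length, an entry for each row: "grip": the closure in counts, from 0 (fully open) to 255 (shut); "offset": the shift along the tool's x, y, z in mm, a list of three; "twist": the turn about the tool's x in degrees. In form: {"grip": [grip, ...], "offset": [[tx, ty, tz], ...], "twist": [twist, ...]}. A call has exactly 5 rows; each row is the pose to reach, as a shift and turn from the pose commanded when the call began, along the tool's axes at that moment; what a row does not reach only later rows make up. A row lasts 1/12 s, in which the tool goes at most 41.7 mm and 7.16 degrees, less where a joint would pass 70% of its speed; a pose out of reach is approached as far as the arm can. A call with a gripper value outside its range is refused whole. The fingers move at their own pace and stop on an object; "newtons" is the grip in N (left out, the last holds). Time passes only in rows, so rows that repeat a pose let the fingers close, or fill a call up. It gives the time, the measured TCP pose, the force and the opening at its end, in the units of the state.
- monitor.get_obs(): the state, without advancing time (a new reading comes with each control period).
- viewer.camera(name): name is "side" or "top"; returns (picture, depth): 480x640x3 uint8, blue, green, red; 480x640 float32, m along the optical axis (not along the pixel's ray), 0 where there is no reading.
- viewer.camera_model(name): a dict with "camera_matrix" (3x3 intrinsics, pixels), "distortion" ([k1, k2, p1, p2, k3] as OpenCV has them; the pictures are not rectified), "R" (3x3) and "t" (3): a world point X has camera coordinates R X + t. Camera axes: x right, y down, z forward; pixel columns grow to the right and rows downward; lengths in m; the calibration is good to about 2 mm. A picture is of the moment at which its call begins. camera_model takes no time and is no camera call.
- manip.hand_in(): hands the job in, once; it reports no verdict.
Trained networks look in the newest picture that a camera, given by its name, has taken for a name from the list of things; names that differ only in an ending like _2 or _b are one class to them, and where a whole thing is asked for, a point or a joint stands for the part that bears it (a point fixed in the world has none). Each returns a list of dicts, best first, with "score" (0 to 1); they miss things now and then, are a little off and sometimes report something else, mostly with a low value. They report only what shows in the picture. A call takes as long as a camera call. They do not tell look-alikes from the thing itself.
- viewer.recognise(target, camera): "box" ([left, top, width, height] in pixels, round what is visible of it).
- viewer.regions_of(target, camera): "region" (480x640 bool, what is visible of it) and "box" ([left, top, width, height] in pixels, round what is visible of it).
- viewer.spot_point(target, camera): "position" ([column, row] in pixels: a listed point, or the origin of a listed thing).
The state is a dict: "clock": time; "joint_pos": joint angles; "joint_velocities": joint speeds; "tau": joint torques, N m; "position": TCP position; "ee_rot": TCP orientation; "ft_force": force on the tool from outside, world axes, zero at the start; "torque": the same for the moment, N m; "grip_width": opening from 0.0 (shut) to 1.0 (fully open).
Only numpy, scipy, OpenCV 4.12 (cv2) and the standard library are available. Lean on these libraries where they do the work, as an engineer would, in place of code of your own. Each camera call takes 0.05 s, during which the arm holds its last target.

## Working session

There is one attempt and no reset: what is moved stays moved. The work goes in short steps, Python scripts to look and compute and a tool call to move; the robot and the scene stay as the last step left them, time stands still between calls to the robot, and variables do not carry over. Pictures are saved under pics/ and viewed, and the job is handed in when it is done.

Besides the shell and the picture viewer there is one more tool, called after ">>>" by a JSON object that holds its "op" and its "data". send_rows: Moves the arm, as the interface text tells. Its arguments: {"type":"object","properties":{"grip":{"type":"array","items":{"type":"number"}},"offset":{"type":"array","items":{"type":"array","items":{"type":"number"}}},"twist":{"type":"array","items":{"type":"number"}},"newtons":{"type":"number"}},"required":["grip","offset","twist"]}

```bash
ls; mkdir -p pics; python3 - <<'E'
from workcell import monitor, viewer, manip
import cv2
print(monitor.get_obs()); print(manip.tcp_to_grasp)
for n in("side","top"):
    p,d=viewer.camera(n); cv2.imwrite(f"pics/{n}0.png",p); m=viewer.camera_model(n); print(n,m)
E
```

```text
pics
{'clock': 0.0, 'joint_pos': array([-1.2825885 ,  0.33289936, -0.06467887,  1.46096831,  0.02161354,
        1.34992991, -0.08852951]), 'joint_velocities': array([-0.0001112 , -0.00223496,  0.00065062,  0.00032456, -0.00087747,
        0.00051742, -0.00023748]), 'tau': array([ 7.41170770e-04, -6.25440645e+01,  4.90726205e-02, -3.91602015e+01,
        1.60795078e-02,  1.00278723e-02, -3.35919410e-06]), 'position': array([0.19104377, 0.59466762, 0.23048585]), 'ee_rot': array([ 0.1089229 ,  0.69863428, -0.10998525,  0.6985336 ]), 'ft_force': array([-0.76987606, -0.37023198, -0.10653126]), 'torque': array([0.0215325 , 0.03991543, 0.02287187]), 'grip_width': 1.0044254786650957}
0.0187
side {'camera_matrix': array([[456.46991805,   0.        , 319.8284489 ],
       [  0.        , 456.46991805, 241.76152188],
       [  0.        ,   0.        ,   1.        ]]), 'distortion': array([0.01474846, 0.        , 0.        , 0.        , 0.        ]), 'R': array([[ 9.99989951e-01,  3.37944540e-03,  2.94587473e-03],
       [ 4.46201301e-03, -6.86476463e-01, -7.27138334e-01],
       [-4.35050632e-04,  7.27144171e-01, -6.86484643e-01]]), 't': array([-0.50516325,  0.04839432,  1.16540894])}
top {'camera_matrix': array([[451.13808555,   0.        , 316.35747026],
       [  0.        , 451.13808555, 241.28958806],
       [  0.        ,   0.        ,   1.        ]]), 'distortion': array([-0.11135619,  0.        ,  0.        ,  0.        ,  0.        ]), 'R': array([[ 0.022775  , -0.99972638,  0.00533444],
       [-0.99708468, -0.02310285, -0.07272132],
       [ 0.07282467, -0.00366267, -0.99733803]]), 't': array([-0.00870979,  0.51675073,  0.92605533])}
```

View pics/top0.png

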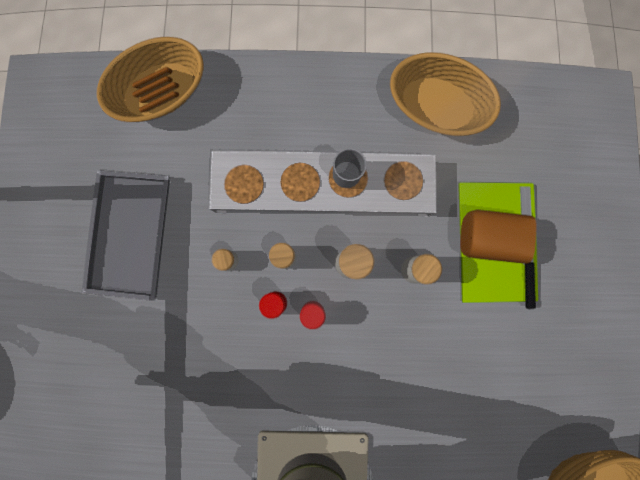

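View pics/side0.png

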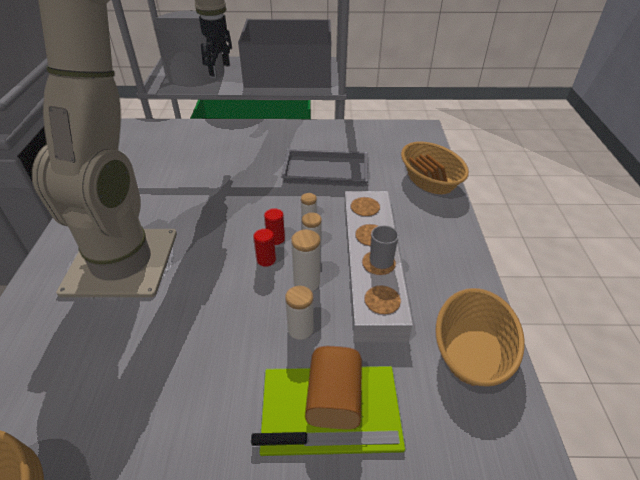

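The top view shows the tray at (128,235), the mats along row 180 at columns 244/300/348/404, and the cup on the third mat. The canister lids are at (222,260), (281,256), (355,262) and (426,269), with red look-alikes at (272,305) and (312,315). Next I'll measure the positions.

```bash
cat > h.py <<'E'
from workcell import monitor, viewer, manip
import cv2, numpy as np
from scipy.spatial.transform import Rotation as Ro
def cloud(n, p=None,d=None):
    if d is None: p,d=viewer.camera(n)
    m=viewer.camera_model(n); v,u=np.mgrid[0:480,0:640]
    q=cv2.undistortPoints(np.stack([u.ravel(),v.ravel()],1).astype(np.float64)[:,None],m['camera_matrix'],m['distortion'])[:,0]
    z=d.ravel()[:,None]; C=np.hstack([q*z,z]); W=(C-m['t'])@m['R']
    W[z[:,0]<=0]=np.nan
    return p,W.reshape(480,640,3)
def plane(n,uv,z):
    m=viewer.camera_model(n)
    q=cv2.undistortPoints(np.float64(uv).reshape(-1,1,2),m['camera_matrix'],m['distortion'])[:,0]
    r=np.c_[q,np.ones(len(q))]@m['R']; o=-m['R'].T@m['t']
    return o+r*((z-o[2])/r[:,2])[:,None]
def proj(n,X):
    m=viewer.camera_model(n)
    return cv2.projectPoints(np.float64(X).reshape(-1,1,3),cv2.Rodrigues(m['R'])[0],m['t'],m['camera_matrix'],m['distortion'])[0][:,0]
E
python3 - <<'E'
from h import *
p,W=cloud('top')
x,y,z=W[...,0],W[...,1],W[...,2]
def comps(mask,amin=60):
    n,l,s,c=cv2.connectedComponentsWithStats(mask.astype(np.uint8))
    return [(l==i,s[i]) for i in range(1,n) if s[i][4]>amin]
for h,lab in((.064,'small'),(.09,'med'),(.118,'large'),(.15,'tallest'),(.149,'cuprim')):
    for mk,s in comps((abs(z-h)<.006)&(x>.3)&(x<.8)&(abs(y)<.35)):
        c,r=cv2.minEnclosingCircle(np.argwhere(mk)[:,::-1].astype(np.float32))
        P=plane('top',[c],h)[0]
        print(lab,s[:5],np.round(c,1),round(r,1),'z',np.median(z[mk]).round(4),'circ',P.round(4),'med',np.round([(x[mk].min()+x[mk].max())/2,(y[mk].min()+y[mk].max())/2,np.ptp(x[mk]),np.ptp(y[mk])],4))
hsv=cv2.cvtColor(p,cv2.COLOR_BGR2HSV)
cork=(hsv[...,0]>5)&(hsv[...,0]<25)&(hsv[...,1]>70)&(abs(z-.064)<.008)&(x>.6)
for mk,s in comps(cork):
    (c,ax,a)=cv2.fitEllipse(cv2.convexHull(np.argwhere(mk)[:,::-1].astype(np.float32)))
    print('mat',s,np.round(c,1),np.round(ax,1),plane('top',[c],.064)[0].round(4),np.median(z[mk]).round(4))
for t in('mat_a','cup','tray'):
    for r in viewer.spot_point(t,'top'): print(t,r['score'],np.round(r['position'],1),plane('top',[r['position']],{'mat_a':.06,'cup':.064,'tray':0}[t])[0].round(4))
tm=(z>.018)&(z<.034)&(y>.25)&(y<.6)&(x>.3)&(x<.85)
for mk,s in comps(tm,100):
    Q=W[mk][:,:2].astype(np.float32); print('tray',s,cv2.minAreaRect(Q))
E
```

```text
small [152 101  32  18  88] [167.5 110. ] 17.4 z 0.0681 circ [0.7803 0.3193 0.064 ] med [0.7796 0.3184 0.037  0.0618]
small [398 105  85  31 306] [440. 118.] 43.7 z 0.0681 circ [ 0.7758 -0.2472  0.064 ] med [ 0.7695 -0.2476  0.061   0.1765]
small [  210   151   226    62 11851] [323.  183.1] 115.7 z 0.062 circ [ 0.6315 -0.0073  0.064 ] med [ 0.637  -0.007   0.1243  0.4605]
small [336 161  24  19 250] [347.5 171.5] 12.0 z 0.0684 circ [ 0.6566 -0.0565  0.064 ] med [ 0.659  -0.0562  0.0367  0.0467]
small [466 209  20  51 122] [479.5 234. ] 25.4 z 0.0641 circ [ 0.536  -0.3276  0.064 ] med [ 0.5364 -0.3195  0.1015  0.0385]
small [212 249  22  22 381] [222.2 259.5] 11.1 z 0.0648 circ [0.4727 0.1904 0.064 ] med [0.4728 0.1904 0.0423 0.0427]
med [471 212  25  43 824] [487.9 233. ] 21.6 z 0.0887 circ [ 0.5358 -0.335   0.09  ] med [ 0.5366 -0.3262  0.0834  0.0475]
med [269 243  26  26 522] [281.4 255.4] 12.9 z 0.0906 circ [0.4827 0.0703 0.09  ] med [0.4827 0.0704 0.0487 0.0489]
med [259 293  26  25 520] [271.5 305.5] 13.0 z 0.0907 circ [0.3859 0.0868 0.09  ] med [0.3866 0.0869 0.0466 0.0489]
m
[... 1339 characters left out ...]
4 ] 0.0646
mat [ 225  165   39   33 1038] [243.6 183.6] [37.4 38.9] [0.627  0.1531 0.064 ] 0.065
mat [329 167  39  30 444] [347.7 177.8] [37.7 38.7] [ 0.6436 -0.0571  0.064 ] 0.065
mat_a 0.96 [347.8 178.3] [ 0.6435 -0.0576  0.06  ]
mat_a 0.86 [302.4 181.7] [0.6342 0.0343 0.06  ]
mat_a 0.78 [403.3 179.9] [ 0.6433 -0.171   0.06  ]
cup 0.57 [347.  171.8] [ 0.6559 -0.0555  0.064 ]
tray 0.71 [126.1 235.7] [0.5208 0.4177 0.    ]
tray [114  85  25  31 190] ((0.8108876347541809, 0.43348807096481323), (0.08216623961925507, 0.026973363012075424), 33.90415954589844)
tray [  82  170   87  131 1999] ((0.5224244594573975, 0.41077685356140137), (0.16471807658672333, 0.26649346947669983), 86.19866180419922)
```

```bash
cat >> h.py <<'E'
def st():
    o=monitor.get_obs(); R=Ro.from_quat(o['ee_rot']).as_matrix()
    return o,R
def go(x,y,z,yaw=None):
    """offset in tool axes mm to reach x,y,z; twist so tool y axis heading = yaw deg"""
    o,R=st(); d=R.T@(np.array([x,y,z])-o['position'])*1000
    h=np.degrees(np.arctan2(R[1,1],R[0,1]))
    print('t',round(o['clock'],2),'pos',o['position'].round(4),'off',d.round(1),'yhead',round(h,2),'F',o['ft_force'].round(1),'w',round(o['grip_width'],3),'j',o['joint_pos'].round(2))
    if yaw is not None: print('tilt',R[2,0].round(4),'twist(sign: about tool x, x down => neg heading)',round(-((yaw-h+90)%180-90),2))
E
python3 - <<'E'
from h import *
o,R=st(); print(R.round(3))
go(.6501,-.0541,.30,0)
p,W=cloud('top'); hsv=cv2.cvtColor(p,cv2.COLOR_BGR2HSV)
x,y,z=W[...,0],W[...,1],W[...,2]
m=((hsv[...,0]>5)&(hsv[...,0]<25)&(hsv[...,1]>70)&(x>.57)&(x<.71)&(abs(y)<.23)&(z<.08)).astype(np.uint8)
m=cv2.morphologyEx(m,cv2.MORPH_OPEN,np.ones((3,3),np.uint8))
n,l,s,c=cv2.connectedComponentsWithStats(m)
for i in range(1,n):
    if s[i][4]>100:
        h=cv2.convexHull(np.argwhere(l==i)[:,::-1].astype(np.float32)); cc,r=cv2.minEnclosingCircle(h)
        e=cv2.fitEllipse(h); P=plane('top',h.reshape(-1,2),.064)
        from scipy.optimize import least_squares
        f=least_squares(lambda q:np.hypot(P[:,0]-q[0],P[:,1]-q[1])-.04,P[:,:2].mean(0),loss='soft_l1',f_scale=.001).x
        print(s[i],plane('top',[cc],.064)[0].round(4),plane('top',[e[0]],.064)[0].round(4),f.round(4))
p,W=cloud('side'); hsv=cv2.cvtColor(p,cv2.COLOR_BGR2HSV)
x,y,z=W[...,0],W[...,1],W[...,2]
m=((hsv[...,0]>5)&(hsv[...,0]<25)&(hsv[...,1]>70)&(x>.57)&(x<.71)&(abs(y)<.23)&(z<.08)).astype(np.uint8)
n,l,s,c=cv2.connectedComponentsWithStats(m)
for i in range(1,n):
    if s[i][4]>100:
        h=cv2.convexHull(np.argwhere(l==i)[:,::-1].astype(np.float32)); e=cv2.fitEllipse(h)
        P=plane('side',h.reshape(-1,2),.064)
        f=least_squares(lambda q:np.hypot(P[:,0]-q[0],P[:,1]-q[1])-.04,P[:,:2].mean(0),loss='soft_l1',f_scale=.001).x
        print('side',s[i],plane('side',[e[0]],.064)[0].round(4),f.round(4))
E
```

```text
[[-0.     0.306  0.952]
 [-0.     0.952 -0.306]
 [-1.    -0.     0.   ]]
t 0.3 pos [0.1911 0.595  0.2311] off [ -68.7 -477.6  635.5] yhead 72.2 F [-0.   0.3  0.4] w 1.005 j [-1.28  0.33 -0.06  1.46  0.02  1.35 -0.09]
tilt -1.0 twist(sign: about tool x, x down => neg heading) 72.2
[ 281  163   39   38 1185] [0.6333 0.0396 0.064 ] [0.6334 0.0394 0.064 ] [0.6337 0.0393]
[ 385  162   38   38 1133] [ 0.642  -0.1704  0.064 ] [ 0.6416 -0.17    0.064 ] [ 0.6421 -0.1699]
[ 225  165   38   39 1159] [0.626  0.1527 0.064 ] [0.6264 0.153  0.064 ] [0.6267 0.1531]
[329 170  39  27 437] [ 0.6438 -0.0569  0.064 ] [ 0.6422 -0.0571  0.064 ] [ 0.645  -0.0573]
side [351 197  29  19 432] [0.6256 0.1461 0.064 ] [0.6258 0.147 ]
side [356 224  21  22 277] [0.6315 0.0331 0.064 ] [0.6334 0.0337]
side [362 252  34  23 288] [ 0.6432 -0.064   0.064 ] [ 0.6436 -0.0622]
side [365 286  36  28 801] [ 0.6412 -0.176   0.064 ] [ 0.6412 -0.1748]
```

```bash
python3 - <<'E'
from h import *
p,W=cloud('side')
x,y,z=W[...,0],W[...,1],W[...,2]
for h,lab in((.064,'small'),(.09,'med'),(.118,'large'),(.15,'tallest'),(.1,'?')):
    n,l,s,c=cv2.connectedComponentsWithStats(((abs(z-h)<.006)&(x>.4)&(x<.56)&(y>-.26)&(y<.25)).astype(np.uint8))
    for i in range(1,n):
        if s[i][4]>40:
            mk=l==i; print(lab,s[i],np.median(z[mk]).round(4),np.round([(x[mk].min()+x[mk].max())/2,(y[mk].min()+y[mk].max())/2,np.ptp(x[mk]),np.ptp(y[mk])],4))
for a in(.3,.6): 
  k=(abs(x-a)<.05)&(abs(y)<.3)&(z<.03); print(a,np.nanmedian(z[k]), )
k=(x>.6)&(x<.65)&(abs(y)<.2)&(z>.04)&(z<.08);print(np.nanmedian(z[k]))
E
```

```text
small [301 193  15  11 130] 0.0622 [0.4718 0.1842 0.0387 0.0426]
small [293 265  27  12  96] 0.0638 [ 0.473  -0.0912  0.0606  0.0269]
small [286 313  27  12  92] 0.0641 [ 0.4616 -0.2264  0.0552  0.0249]
med [302 212  19  14 204] 0.0886 [0.4822 0.0688 0.0459 0.0501]
med [292 257  28  12  96] 0.0902 [ 0.4722 -0.0902  0.0621  0.0271]
med [286 304  27  13  99] 0.0905 [ 0.4624 -0.2258  0.054   0.025 ]
large [292 249  28  12 111] 0.1181 [ 0.4729 -0.0913  0.0607  0.0293]
large [285 286  28  22 487] 0.1169 [ 0.4618 -0.2111  0.0556  0.0567]
tallest [291 229  29  21 463] 0.1488 [ 0.4719 -0.0727  0.0626  0.0629]
? [292 254  28  12 107] 0.0996 [ 0.4724 -0.0908  0.0616  0.0287]
? [285 301  28  13 110] 0.0999 [ 0.4613 -0.2239  0.0562  0.03  ]
0.3 -0.0007914974126252369
0.6 -0.0005430737137910476
0.06210401111960018
```

>>> {"op": "send_rows", "data": {"grip": [0, 0, 0, 0, 0], "offset": [[-14, -10, 40], [-28, -20, 80], [-42, -30, 120], [-56, -40, 160], [-68, -50, 200]], "twist": [7, 14, 21, 28, 35], "newtons": 30}}

```text
clock: 0.87
position: [0.3605, 0.4896, 0.298]
ee_rot: [0.317, 0.632, -0.316, 0.632]
ft_force: [-0.5, 0.5, -0.5]
grip_width: 1.001
```

```bash
python3 -c "
from h import *
go(.65,-.056,.25,0)"
```

```text
t 0.87 pos [0.3605 0.4896 0.298 ] off [ 47.6 -95.7 610.2] yhead 36.87 F [-0.5  0.5 -0.5] w 1.001 j [-1.11  0.27  0.12  1.41 -0.03  1.47 -0.34]
tilt -1.0 twist(sign: about tool x, x down => neg heading) 36.87
```

>>> {"op": "send_rows", "data": {"grip": [0, 0, 0, 0, 0], "offset": [[0, -6, 40], [0, -12, 80], [0, -18, 120], [0, -24, 160], [0, -30, 200]], "twist": [7, 14, 21, 28, 35]}}

```text
clock: 1.28
position: [0.4567, 0.3114, 0.297]
ee_rot: [0.492, 0.508, -0.492, 0.508]
ft_force: [0.7, -0.3, -0.2]
grip_width: 0.999
```

```bash
python3 -c "
from h import *
go(.65,-.056,.25,0)"
```

```text
t 1.28 pos [0.4567 0.3114 0.297 ] off [ 46.9 181.3 373.5] yhead 1.85 F [ 0.7 -0.3 -0.2] w 0.999 j [-0.94  0.14  0.29  1.57 -0.04  1.44 -0.61]
tilt -1.0 twist(sign: about tool x, x down => neg heading) 1.85
```

>>> {"op": "send_rows", "data": {"grip": [0, 0, 0, 0, 0], "offset": [[5, 17, 36], [10, 35, 72], [15, 52, 108], [20, 70, 144], [20, 88, 180]], "twist": [1.9, 1.9, 1.9, 1.9, 1.9]}}

```text
clock: 1.7
position: [0.5511, 0.1349, 0.2761]
ee_rot: [0.499, 0.502, -0.499, 0.501]
ft_force: [-0.0, 0.6, -0.5]
grip_width: 0.999
```

```bash
python3 -c "
from h import *
go(.65,-.056,.25,0)"
```

```text
t 1.7 pos [0.5511 0.1349 0.2761] off [ 26.1  97.9 191.4] yhead 0.31 F [-0.   0.6 -0.5] w 0.999 j [-0.7   0.19  0.45  1.57 -0.08  1.4  -0.25]
tilt -1.0 twist(sign: about tool x, x down => neg heading) 0.31
```

>>> {"op": "send_rows", "data": {"grip": [0, 0, 0, 0, 0], "offset": [[5, 19, 38], [10, 39, 76], [15, 58, 114], [20, 78, 152], [26, 97.5, 190.5]], "twist": [0.3, 0.3, 0.3, 0.3, 0.3]}}

```text
clock: 2.12
position: [0.6469, -0.0485, 0.2519]
ee_rot: [0.5, 0.5, -0.5, 0.5]
ft_force: [-0.3, -0.4, 0.9]
grip_width: 1.0
```

>>> {"op": "send_rows", "data": {"grip": [0, 0, 0, 0, 0], "offset": [[10, 0, 0], [20, 0, 0], [20, 0, 0], [20, 0, 0], [20, 0, 0]], "twist": [0, 0, 0, 0, 0]}}

```text
clock: 2.53
position: [0.6462, -0.0451, 0.2324]
ee_rot: [0.5, 0.501, -0.499, 0.5]
ft_force: [0.3, 0.2, 0.3]
grip_width: 1.0
```

```bash
python3 -c "
from h import *
go(.65,-.056,.098,0)
p,d=viewer.camera('top');cv2.imwrite('pics/t1.png',p)
p,d=viewer.camera('side');cv2.imwrite('pics/s1.png',p)"
```

```text
t 2.53 pos [ 0.6462 -0.0451  0.2324] off [134.4   3.7  11. ] yhead 0.13 F [0.3 0.2 0.3] w 1.0 j [-0.4   0.41  0.54  1.42 -0.21  1.37  0.15]
tilt -1.0 twist(sign: about tool x, x down => neg heading) 0.13
```

View pics/s1.png

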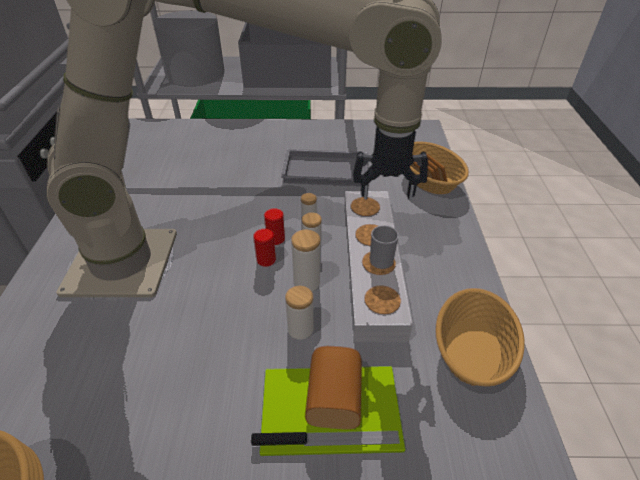

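View pics/t1.png

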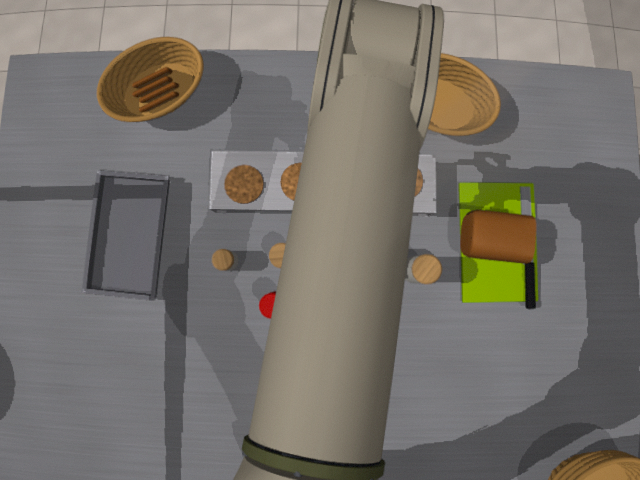

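The gripper shows at about (392,180) in the side view, above the cup at (383,247) and not in contact. The arm blocks the top view. I'll centre it and go down.

>>> {"op": "send_rows", "data": {"grip": [0, 0, 0, 0, 0], "offset": [[10, 3.7, 11], [25, 3.7, 11], [45, 3.7, 11], [60, 3.7, 11], [60, 3.7, 11]], "twist": [0.1, 0.1, 0.1, 0.1, 0.1]}}

```text
clock: 3.05
position: [0.6482, -0.0581, 0.1681]
ee_rot: [-0.499, -0.501, 0.502, -0.498]
ft_force: [-0.2, -0.0, -0.1]
grip_width: 0.995
```

```bash
python3 -c "
from h import *
go(.65,-.056,.098,0)"
```

```text
t 3.05 pos [ 0.6482 -0.0581  0.1681] off [70.1  2.1 -2.1] yhead -0.12 F [-0.2 -0.  -0.1] w 0.995 j [-0.37  0.47  0.53  1.49 -0.24  1.26  0.19]
tilt -1.0 twist(sign: about tool x, x down => neg heading) -0.12
```

>>> {"op": "send_rows", "data": {"grip": [0, 0, 0, 0, 0], "offset": [[15, 2, -2], [35, 2, -2], [55, 2, -2], [70, 2, -2], [70, 2, -2]], "twist": [0, 0, 0, 0, 0]}}

```text
clock: 3.47
position: [0.6504, -0.0559, 0.0992]
ee_rot: [-0.499, -0.501, 0.501, -0.499]
ft_force: [0.1, 0.3, -0.6]
grip_width: 1.003
```

```bash
python3 -c "
from h import *
go(.65,-.056,.098,0)
p,d=viewer.camera('side');cv2.imwrite('pics/s2.png',cv2.resize(p[120:360,220:540],None,fx=2.4,fy=2.4))"
```

```text
t 3.47 pos [ 0.6504 -0.0559  0.0992] off [ 1.2 -0.4  0.1] yhead -0.1 F [ 0.1  0.3 -0.6] w 1.003 j [-0.36  0.53  0.51  1.55 -0.28  1.13  0.21]
tilt -1.0 twist(sign: about tool x, x down => neg heading) -0.1
```

View pics/s2.png

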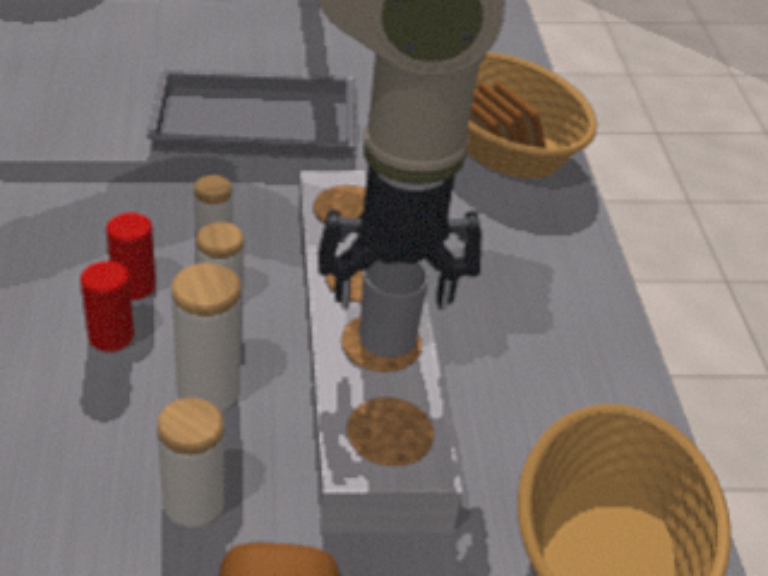

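The fingers straddle the cup, which is at (390,310) in the crop, with space on both sides. I'll close gently.

>>> {"op": "send_rows", "data": {"grip": [60, 80, 100, 120, 140], "offset": [[0, 0, 0], [0, 0, 0], [0, 0, 0], [0, 0, 0], [0, 0, 0]], "twist": [0, 0, 0, 0, 0], "newtons": 25}}

```text
clock: 3.93
position: [0.6526, -0.0562, 0.1037]
ee_rot: [0.501, 0.499, -0.5, 0.5]
ft_force: [-3.1, 0.3, 6.5]
grip_width: 0.709
```

>>> {"op": "send_rows", "data": {"grip": [160, 180, 180, 180, 180], "offset": [[0, 0, 0], [0, 0, 0], [0, 0, 0], [-5, 0, 0], [-15, 0, 0]], "twist": [0, 0, 0, 0, 0]}}

```text
clock: 4.35
position: [0.6514, -0.0557, 0.1168]
ee_rot: [-0.5, -0.5, 0.501, -0.499]
ft_force: [-0.4, -0.7, -1.6]
grip_width: 0.703
```

```bash
python3 -c "
from h import *
go(.521,.411,.26,0)
p,d=viewer.camera('side');cv2.imwrite('pics/s3.png',cv2.resize(p[120:360,220:540],None,fx=2.4,fy=2.4))"
```

```text
t 4.35 pos [ 0.6514 -0.0557  0.1168] off [-143.  -131.4 -466.5] yhead -0.11 F [-0.4 -0.7 -1.6] w 0.703 j [-0.36  0.51  0.52  1.54 -0.27  1.16  0.2 ]
tilt -1.0 twist(sign: about tool x, x down => neg heading) -0.11
```

View pics/s3.png

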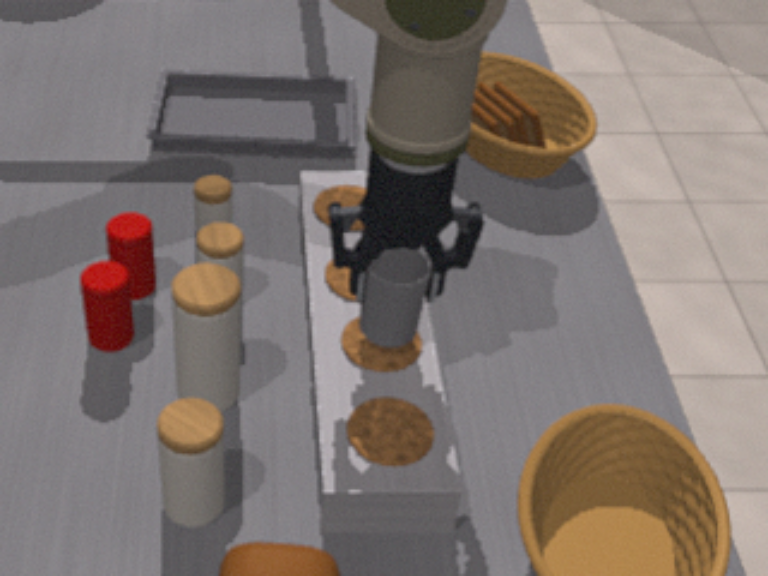

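Width is 0.703 and the cup is held off the mat. Now to the tray.

>>> {"op": "send_rows", "data": {"grip": [180, 180, 180, 180, 180], "offset": [[-12, 0, 0], [-30, -5, -10], [-55, -10, -30], [-75, -18, -60], [-90, -26, -95]], "twist": [0, 0, 0, 0, 0]}}

```text
clock: 4.82
position: [0.6263, 0.0379, 0.21]
ee_rot: [0.502, 0.498, -0.501, 0.499]
ft_force: [1.2, 0.2, -0.5]
grip_width: 0.704
```

>>> {"op": "send_rows", "data": {"grip": [180, 180, 180, 180, 180], "offset": [[0, -10, -37], [0, -20, -74], [0, -30, -111], [0, -40, -148], [0, -50, -185]], "twist": [0, 0, 0, 0, 0]}}

```text
clock: 5.23
position: [0.5757, 0.226, 0.2081]
ee_rot: [0.501, 0.499, -0.5, 0.5]
ft_force: [0.8, -0.2, -0.4]
grip_width: 0.707
```

```bash
python3 -c "
from h import *
go(.521,.411,.20,0)
p,d=viewer.camera('side');cv2.imwrite('pics/s4.png',p)"
```

```text
t 5.23 pos [0.5757 0.226  0.2081] off [   8.2  -55.1 -184.9] yhead -0.12 F [ 0.8 -0.2 -0.4] w 0.707 j [-0.79  0.34  0.44  1.54 -0.15  1.3  -0.34]
tilt -1.0 twist(sign: about tool x, x down => neg heading) -0.12
```

View pics/s4.png

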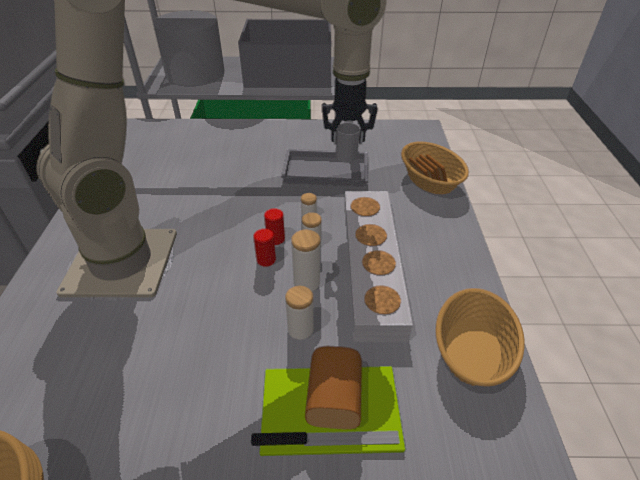

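>>> {"op": "send_rows", "data": {"grip": [180, 180, 180, 180, 180], "offset": [[2, -11, -38], [4, -22, -76], [6, -33, -114], [8, -44, -152], [8, -55, -185]], "twist": [0, 0, 0, 0, 0]}}

```text
clock: 5.7
position: [0.5205, 0.4119, 0.1993]
ee_rot: [0.5, 0.5, -0.5, 0.5]
ft_force: [0.8, 0.6, -1.2]
grip_width: 0.706
```

>>> {"op": "send_rows", "data": {"grip": [180, 180, 180, 180, 180], "offset": [[20, 0, 0], [45, 0, 0], [70, 0, 0], [90, 0, 0], [100, 0, 0]], "twist": [0, 0, 0, 0, 0]}}

```text
clock: 6.12
position: [0.5209, 0.4086, 0.0967]
ee_rot: [-0.499, -0.5, 0.502, -0.5]
ft_force: [-0.0, -0.8, -1.6]
grip_width: 0.707
```

```bash
python3 -c "
from h import *
go(.521,.411,.06,0)
p,W=cloud('top');z=W[...,2];k=(abs(W[...,0]-.521)<.2)&(abs(W[...,1]-.411)<.06)
cv2.imwrite('pics/t4.png',p)
p,W=cloud('side');cv2.imwrite('pics/s5.png',cv2.resize(p[60:240,240:480],None,fx=3,fy=3))
k=(abs(W[...,0]-.521)<.02)&(W[...,1]>.36)&(W[...,1]<.40)&(W[...,2]<.2);v=np.argwhere(k)
for r,c in v[::6]: 
  if c in(v[len(v)//2][1],): print(r,c,W[r,c].round(3))
"
```

```text
t 6.12 pos [0.5209 0.4086 0.0967] off [36.7  0.2 -2.5] yhead -0.1 F [-0.  -0.8 -1.6] w 0.707 j [-0.99  0.53  0.34  1.52 -0.19  1.13 -0.61]
tilt -1.0 twist(sign: about tool x, x down => neg heading) -0.1
136 319 [0.501 0.387 0.135]
149 319 [0.501 0.387 0.091]
152 319 [0.501 0.385 0.081]
156 319 [0.501 0.383 0.069]
174 319 [0.501 0.381 0.004]
```

View pics/s5.png

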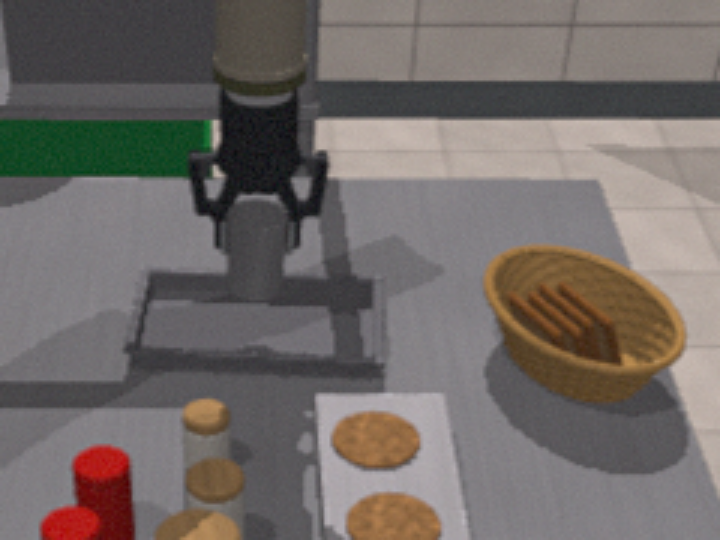

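>>> {"op": "send_rows", "data": {"grip": [180, 180, 180, 180, 180], "offset": [[15, 0, -2.5], [30, 0, -2.5], [40, 0, -2.5], [46, 0, -2.5], [48, 0, -2.5]], "twist": [0, 0, 0, 0, 0]}}

```text
clock: 6.63
position: [0.5215, 0.4118, 0.0501]
ee_rot: [-0.5, -0.5, 0.501, -0.5]
ft_force: [-0.3, -0.0, -0.9]
grip_width: 0.703
```

>>> {"op": "send_rows", "data": {"grip": [180, 180, 180, 180, 180], "offset": [[1, 0, 0], [2, 0, 0], [3, 0, 0], [4, 0, 0], [4, 0, 0]], "twist": [0, 0, 0, 0, 0]}}

```text
clock: 7.05
position: [0.5218, 0.412, 0.047]
ee_rot: [0.501, 0.5, -0.5, 0.5]
ft_force: [-0.9, -0.1, -1.0]
grip_width: 0.707
```

>>> {"op": "send_rows", "data": {"grip": [180, 180, 180, 180, 180], "offset": [[1, 0, 0], [2, 0, 0], [3, 0, 0], [4, 0, 0], [4, 0, 0]], "twist": [0, 0, 0, 0, 0]}}

```text
clock: 7.47
position: [0.5217, 0.4123, 0.0437]
ee_rot: [0.501, 0.5, -0.5, 0.499]
ft_force: [-3.7, -1.4, 7.4]
grip_width: 0.708
```

Contact at 7 N with TCP at 0.044. I'll release it.

>>> {"op": "send_rows", "data": {"grip": [120, 90, 60, 30, 0], "offset": [[-1, 0, 0], [-1, 0, 0], [-1, 0, 0], [-1, 0, 0], [-1, 0, 0]], "twist": [0, 0, 0, 0, 0]}}

```text
clock: 7.88
position: [0.5217, 0.4119, 0.0437]
ee_rot: [0.5, 0.5, -0.5, 0.5]
ft_force: [-0.2, -0.1, -0.4]
grip_width: 0.991
```

>>> {"op": "send_rows", "data": {"grip": [0, 0, 0, 0, 0], "offset": [[0, 0, 0], [-15, 0, 0], [-40, 0, 0], [-75, 0, 0], [-110, 0, 0]], "twist": [0, 0, 0, 0, 0]}}

```text
clock: 8.3
position: [0.5212, 0.4115, 0.1544]
ee_rot: [-0.5, -0.499, 0.501, -0.5]
ft_force: [1.2, 0.4, 0.2]
grip_width: 0.995
```

```bash
python3 -c "
from h import *
go(.4725,.1878,.18,0)
p,W=cloud('side');cv2.imwrite('pics/s6.png',cv2.resize(p[60:240,240:480],None,fx=3,fy=3))"
```

```text
t 8.3 pos [0.5212 0.4115 0.1544] off [-25.3 -48.3 223.8] yhead -0.11 F [1.2 0.4 0.2] w 0.995 j [-1.    0.48  0.36  1.46 -0.17  1.23 -0.62]
tilt -1.0 twist(sign: about tool x, x down => neg heading) -0.11
```

View pics/s6.png

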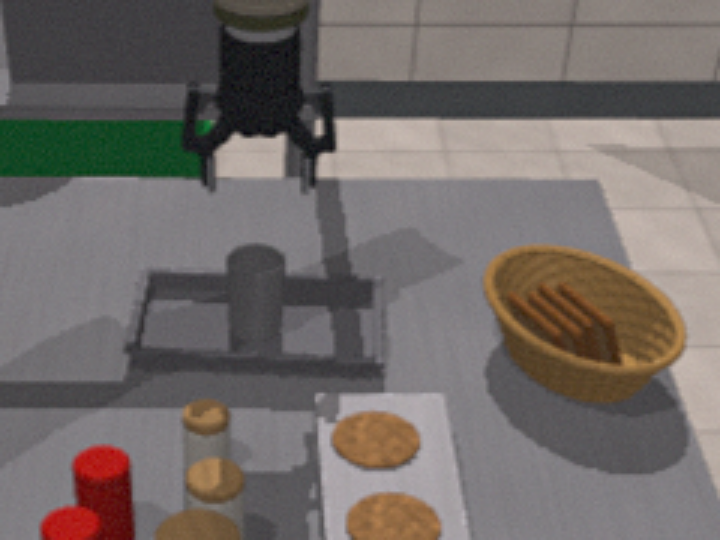

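The cup stands upright in the tray at (255,300) in the crop. The small canister is next.

>>> {"op": "send_rows", "data": {"grip": [0, 0, 0, 0, 0], "offset": [[0, -8, 38], [0, -16, 76], [0, -24, 114], [0, -32, 152], [0, -40, 190]], "twist": [0, 0, 0, 0, 0]}}

```text
clock: 8.77
position: [0.4807, 0.2203, 0.1536]
ee_rot: [0.501, 0.5, -0.5, 0.499]
ft_force: [0.4, -0.8, 1.1]
grip_width: 1.002
```

>>> {"op": "send_rows", "data": {"grip": [0, 0, 0, 0, 0], "offset": [[5, -4, 20], [15, -8, 34], [35, -8, 34], [50, -8, 34], [50, -8, 34]], "twist": [0, 0, 0, 0, 0]}}

```text
clock: 9.18
position: [0.4718, 0.1871, 0.1014]
ee_rot: [-0.499, -0.5, 0.502, -0.499]
ft_force: [0.6, -0.1, -0.4]
grip_width: 0.999
```

```bash
python3 -c "
from h import *
go(.4725,.1878,.022,0)
p,W=cloud('side');cv2.imwrite('pics/s7.png',cv2.resize(p[60:360,240:540],None,fx=2,fy=2))"
```

```text
t 9.18 pos [0.4718 0.1871 0.1014] off [79.4  1.  -0.9] yhead -0.13 F [ 0.6 -0.1 -0.4] w 0.999 j [-0.86  0.2   0.44  1.94 -0.1   1.03 -0.38]
tilt -1.0 twist(sign: about tool x, x down => neg heading) -0.13
```

View pics/s7.png

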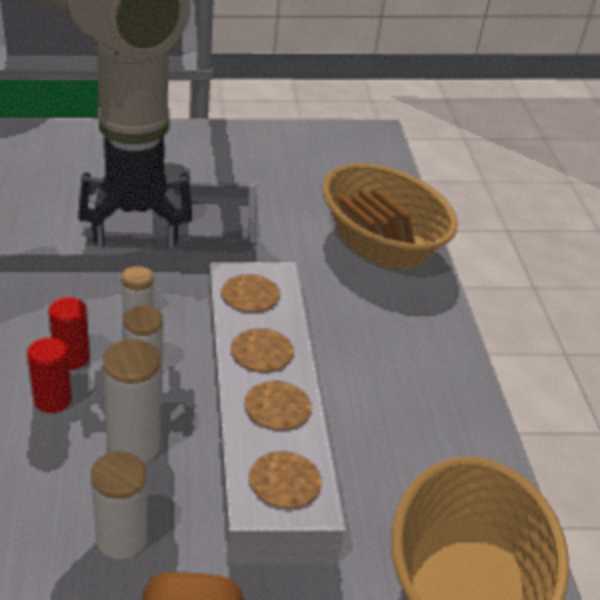

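```bash
python3 -c "
from h import *
for X in([.43,.187,.114],[.51,.187,.114],[.4725,.1878,.064]): print((proj('side',X)-[240,60])*2)"
```

```text
[[104.2486172  243.33311354]]
[[163.9874593  243.60286254]]
[[136.54011086 272.81603675]]
```

>>> {"op": "send_rows", "data": {"grip": [0, 0, 0, 0, 0], "offset": [[15, 1, 0], [35, 1, 0], [55, 1, 0], [72, 1, 0], [79, 1, 0]], "twist": [0, 0, 0, 0, 0]}}

```text
clock: 9.65
position: [0.4739, 0.1881, 0.0238]
ee_rot: [-0.5, -0.5, 0.501, -0.5]
ft_force: [-0.2, 0.2, -0.2]
grip_width: 0.997
```

```bash
python3 -c "
from h import *
go(.4725,.1878,.022,0)
p,W=cloud('side');cv2.imwrite('pics/s8.png',cv2.resize(p[60:360,240:540],None,fx=2,fy=2))"
```

```text
t 9.65 pos [0.4739 0.1881 0.0238] off [ 1.8 -1.4  0.3] yhead -0.08 F [-0.2  0.2 -0.2] w 0.997 j [-0.83  0.32  0.42  1.99 -0.17  0.86 -0.33]
tilt -1.0 twist(sign: about tool x, x down => neg heading) -0.08
```

View pics/s8.png

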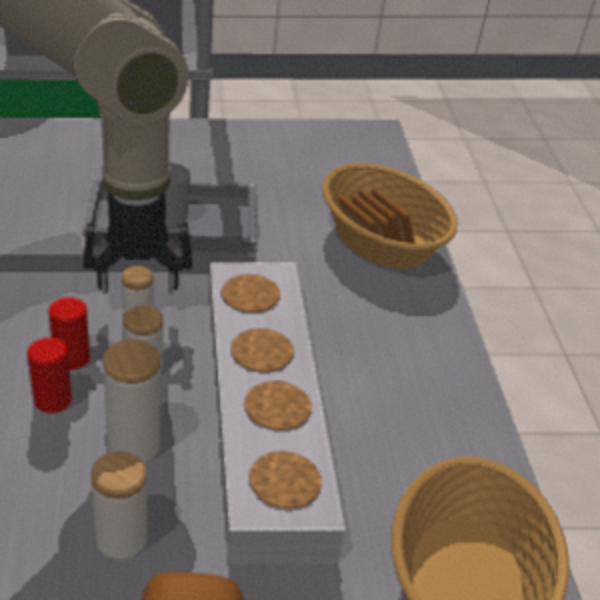

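The fingers straddle the small canister at (138,290), evenly spaced. Closing.

>>> {"op": "send_rows", "data": {"grip": [50, 80, 100, 120, 140], "offset": [[0, -1, 0], [0, -1, 0], [0, -1, 0], [0, -1, 0], [0, -1, 0]], "twist": [0, 0, 0, 0, 0], "newtons": 40}}

```text
clock: 10.12
position: [0.4739, 0.1884, 0.026]
ee_rot: [0.501, 0.5, -0.5, 0.5]
ft_force: [-2.0, 0.4, 7.3]
grip_width: 0.508
```

>>> {"op": "send_rows", "data": {"grip": [170, 200, 200, 200, 200], "offset": [[0, 0, 0], [0, 0, 0], [0, 0, 0], [-5, 0, 0], [-15, 0, 0]], "twist": [0, 0, 0, 0, 0]}}

```text
clock: 10.53
position: [0.4726, 0.1877, 0.0396]
ee_rot: [-0.5, -0.5, 0.501, -0.499]
ft_force: [0.0, 0.4, -1.3]
grip_width: 0.508
```

>>> {"op": "send_rows", "data": {"grip": [200, 200, 200, 200, 200], "offset": [[-20, 0, 0], [-50, 0, 0], [-85, 0, 0], [-110, 0, 0], [-120, 0, 0]], "twist": [0, 0, 0, 0, 0]}}

```text
clock: 10.95
position: [0.4749, 0.1885, 0.1643]
ee_rot: [0.503, 0.499, -0.499, 0.5]
ft_force: [1.1, 0.0, -1.5]
grip_width: 0.508
```

```bash
python3 -c "
from h import *
go(.6265,.1505,.15,0)
p,W=cloud('side');cv2.imwrite('pics/s9.png',cv2.resize(p[60:360,240:540],None,fx=2,fy=2))"
```

```text
t 10.95 pos [0.4749 0.1885 0.1643] off [ 14.9 151.7  37.7] yhead -0.14 F [ 1.1  0.  -1.5] w 0.508 j [-0.88  0.12  0.45  1.87 -0.06  1.15 -0.41]
tilt -1.0 twist(sign: about tool x, x down => neg heading) -0.14
```

View pics/s9.png

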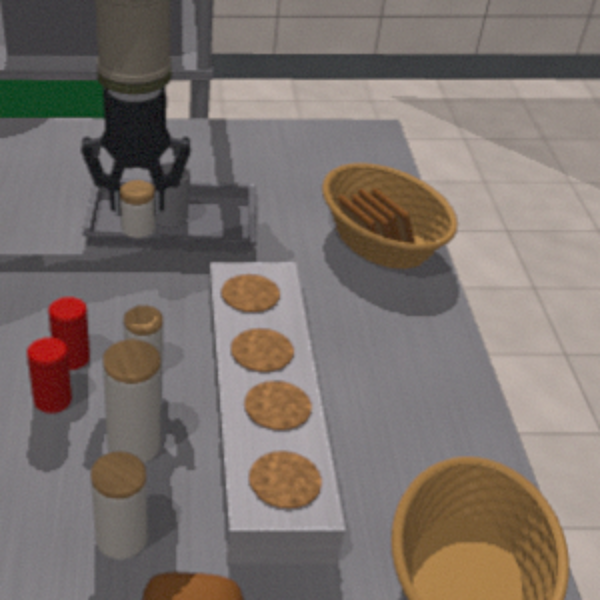

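>>> {"op": "send_rows", "data": {"grip": [200, 200, 200, 200, 200], "offset": [[0, 30, 8], [0, 62, 16], [0, 94, 24], [0, 126, 32], [0, 152, 38]], "twist": [0, 0, 0, 0, 0]}}

```text
clock: 11.42
position: [0.6264, 0.1486, 0.1579]
ee_rot: [-0.5, -0.5, 0.501, -0.499]
ft_force: [-0.0, 0.4, -1.3]
grip_width: 0.506
```

>>> {"op": "send_rows", "data": {"grip": [200, 200, 200, 200, 200], "offset": [[10, 0, 0], [25, 0, 0], [40, 0, 0], [50, 0, 0], [53, 0, 0]], "twist": [0, 0, 0, 0, 0]}}

```text
clock: 11.83
position: [0.6234, 0.1495, 0.1036]
ee_rot: [-0.499, -0.5, 0.502, -0.499]
ft_force: [-0.7, 0.3, -2.6]
grip_width: 0.507
```

```bash
python3 -c "
from h import *
go(.6265,.1505,.09,0)
p,W=cloud('side');cv2.imwrite('pics/s10.png',cv2.resize(p[60:360,240:540],None,fx=2,fy=2))"
```

```text
t 11.83 pos [0.6234 0.1495 0.1036] off [13.6  3.2 -1. ] yhead -0.1 F [-0.7  0.3 -2.6] w 0.507 j [-0.67  0.5   0.48  1.58 -0.25  1.13 -0.13]
tilt -1.0 twist(sign: about tool x, x down => neg heading) -0.1
```

View pics/s10.png

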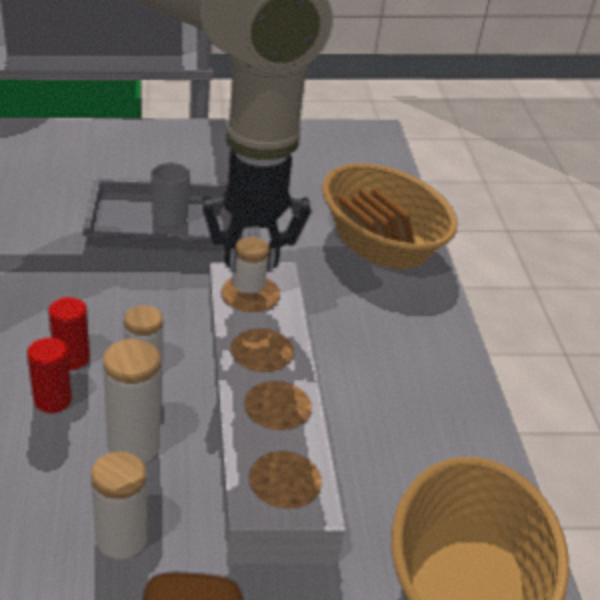

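The canister hangs above the first mat at (250,280). I'll lower it until it touches.

>>> {"op": "send_rows", "data": {"grip": [200, 200, 200, 200, 200], "offset": [[3, 3, -1], [6, 3, -1], [9, 3, -1], [10, 3, -1], [11, 3, -1]], "twist": [0, 0, 0, 0, 0]}}

```text
clock: 12.3
position: [0.6283, 0.1508, 0.0959]
ee_rot: [0.501, 0.5, -0.5, 0.5]
ft_force: [-0.7, -0.5, -1.9]
grip_width: 0.505
```

>>> {"op": "send_rows", "data": {"grip": [200, 200, 200, 200, 200], "offset": [[1, 0, 0], [2, 0, 0], [3, 0, 0], [4, 0, 0], [4, 0, 0]], "twist": [0, 0, 0, 0, 0]}}

```text
clock: 12.72
position: [0.6281, 0.1507, 0.0916]
ee_rot: [-0.5, -0.5, 0.501, -0.499]
ft_force: [0.6, 0.0, -0.9]
grip_width: 0.499
```

>>> {"op": "send_rows", "data": {"grip": [200, 200, 200, 200, 200], "offset": [[1, 0, 0], [2, 0, 0], [3, 0, 0], [4, 0, 0], [4, 0, 0]], "twist": [0, 0, 0, 0, 0]}}

```text
clock: 13.13
position: [0.6284, 0.1508, 0.09]
ee_rot: [0.501, 0.5, -0.5, 0.499]
ft_force: [-9.6, -2.0, 16.3]
grip_width: 0.507
```

>>> {"op": "send_rows", "data": {"grip": [160, 120, 90, 60, 30], "offset": [[-2, 0, 0], [-2, 0, 0], [-2, 0, 0], [-2, 0, 0], [-2, 0, 0]], "twist": [0, 0, 0, 0, 0]}}

```text
clock: 13.55
position: [0.6282, 0.1507, 0.0896]
ee_rot: [-0.5, -0.5, 0.5, -0.5]
ft_force: [-0.1, 1.2, -0.3]
grip_width: 0.877
```

>>> {"op": "send_rows", "data": {"grip": [0, 0, 0, 0, 0], "offset": [[0, 0, 0], [-15, 0, 0], [-40, 0, 0], [-75, 0, 0], [-110, 0, 0]], "twist": [0, 0, 0, 0, 0]}}

```text
clock: 13.97
position: [0.6276, 0.1505, 0.2003]
ee_rot: [-0.5, -0.5, 0.501, -0.499]
ft_force: [0.9, -0.3, 0.6]
grip_width: 0.998
```

```bash
python3 -c "
from h import *
go(.4826,.069,.19,0)
p,W=cloud('side');cv2.imwrite('pics/s11.png',cv2.resize(p[60:360,240:540],None,fx=2,fy=2))"
```

```text
t 13.97 pos [0.6276 0.1505 0.2003] off [  10.6 -144.8   81.8] yhead -0.12 F [ 0.9 -0.3  0.6] w 0.998 j [-0.68  0.42  0.51  1.47 -0.21  1.31 -0.16]
tilt -1.0 twist(sign: about tool x, x down => neg heading) -0.12
```

View pics/s11.png

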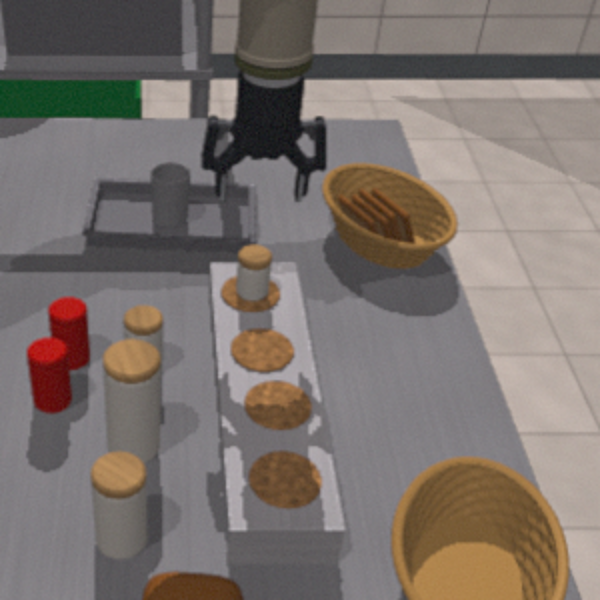

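The small canister stands on the first mat at (253,285). The medium one is next.

>>> {"op": "send_rows", "data": {"grip": [30, 30, 30, 30, 30], "offset": [[2, -34, 18], [4, -70, 38], [6, -104, 58], [10, -138, 78], [10, -145, 82]], "twist": [0, 0, 0, 0, 0]}}

```text
clock: 14.43
position: [0.4784, 0.0655, 0.1883]
ee_rot: [-0.5, -0.5, 0.502, -0.498]
ft_force: [-0.6, 0.4, -0.2]
grip_width: 0.883
```

>>> {"op": "send_rows", "data": {"grip": [30, 30, 30, 30, 30], "offset": [[10, 0, 0], [30, 0, 0], [55, 0, 0], [70, 0, 0], [70, 0, 0]], "twist": [0, 0, 0, 0, 0]}}

```text
clock: 14.85
position: [0.4818, 0.069, 0.1164]
ee_rot: [-0.499, -0.5, 0.502, -0.499]
ft_force: [0.1, 0.0, -0.7]
grip_width: 0.882
```

```bash
python3 -c "
from h import *
go(.4826,.069,.045,0)
p,W=cloud('side');cv2.imwrite('pics/s12.png',cv2.resize(p[60:360,240:540],None,fx=2,fy=2))"
```

```text
t 14.85 pos [0.4818 0.069  0.1164] off [71.4  1.1 -0.1] yhead -0.07 F [ 0.1  0.  -0.7] w 0.882 j [-0.74  0.14  0.54  1.98 -0.08  1.05 -0.16]
tilt -1.0 twist(sign: about tool x, x down => neg heading) -0.07
```

View pics/s12.png

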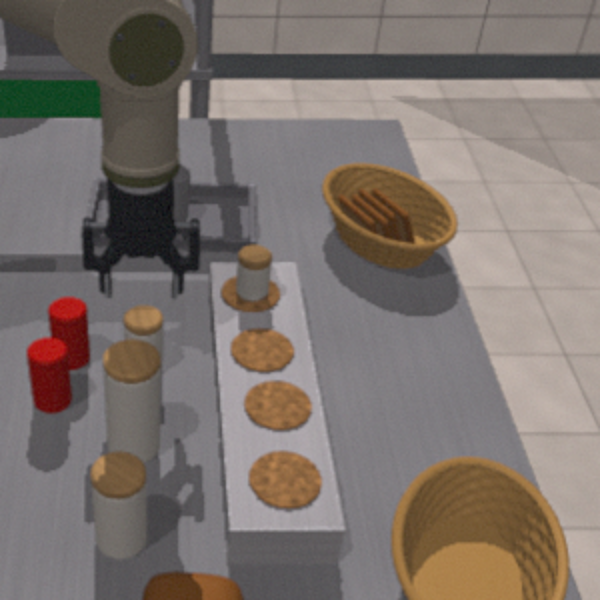

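The open fingers are at (140,280), centred over the medium lid at (143,320). Going down and gripping.

>>> {"op": "send_rows", "data": {"grip": [30, 30, 30, 30, 30], "offset": [[15, 1, 0], [35, 1, 0], [55, 1, 0], [68, 1, 0], [71, 1, 0]], "twist": [0, 0, 0, 0, 0]}}

```text
clock: 15.32
position: [0.484, 0.0692, 0.0477]
ee_rot: [-0.5, -0.5, 0.501, -0.5]
ft_force: [0.5, 0.1, -0.3]
grip_width: 0.878
```

>>> {"op": "send_rows", "data": {"grip": [60, 80, 100, 120, 140], "offset": [[0, 0, 0], [0, 0, 0], [0, 0, 0], [0, 0, 0], [0, 0, 0]], "twist": [0, 0, 0, 0, 0]}}

```text
clock: 15.73
position: [0.4848, 0.0693, 0.05]
ee_rot: [0.501, 0.499, -0.5, 0.5]
ft_force: [-3.1, 0.2, 6.4]
grip_width: 0.576
```

>>> {"op": "send_rows", "data": {"grip": [170, 200, 200, 200, 200], "offset": [[0, 0, 0], [0, 0, 0], [0, 0, 0], [-5, 0, 0], [-15, 0, 0]], "twist": [0, 0, 0, 0, 0]}}

```text
clock: 16.15
position: [0.4835, 0.0689, 0.0639]
ee_rot: [-0.5, -0.5, 0.501, -0.499]
ft_force: [0.0, 0.3, -1.7]
grip_width: 0.576
```

>>> {"op": "send_rows", "data": {"grip": [200, 200, 200, 200, 200], "offset": [[-20, 0, 0], [-50, 0, 0], [-85, 0, 0], [-110, 0, 0], [-120, 0, 0]], "twist": [0, 0, 0, 0, 0]}}

```text
clock: 16.57
position: [0.4858, 0.0691, 0.1884]
ee_rot: [0.503, 0.499, -0.499, 0.5]
ft_force: [0.7, 0.1, -2.0]
grip_width: 0.578
```

```bash
python3 -c "
from h import *
go(.6335,.037,.17,0)
p,W=cloud('side');cv2.imwrite('pics/s13.png',cv2.resize(p[60:360,240:540],None,fx=2,fy=2))"
```

```text
t 16.57 pos [0.4858 0.0691 0.1884] off [ 19.2 147.7  31.8] yhead -0.14 F [ 0.7  0.1 -2. ] w 0.578 j [-0.76  0.05  0.55  1.9  -0.03  1.2  -0.21]
tilt -1.0 twist(sign: about tool x, x down => neg heading) -0.14
```

View pics/s13.png

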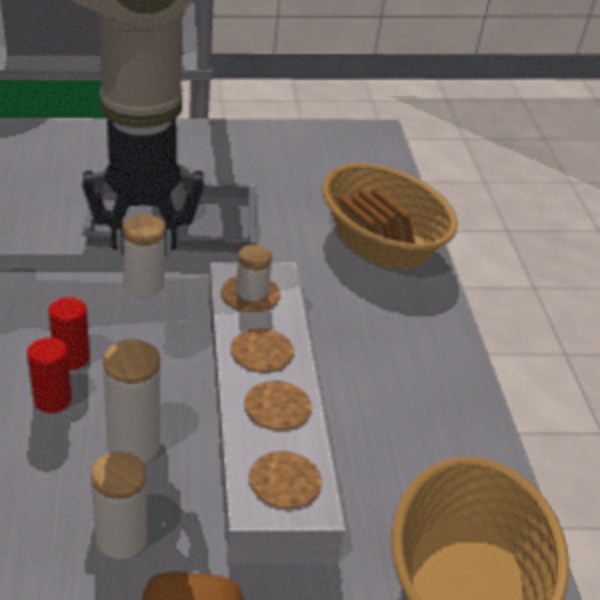

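>>> {"op": "send_rows", "data": {"grip": [200, 200, 200, 200, 200], "offset": [[0, 30, 7], [0, 62, 14], [0, 94, 21], [0, 126, 28], [0, 148, 32]], "twist": [0, 0, 0, 0, 0]}}

```text
clock: 17.03
position: [0.6335, 0.0358, 0.1818]
ee_rot: [-0.5, -0.5, 0.501, -0.499]
ft_force: [0.9, 0.3, -2.2]
grip_width: 0.576
```

>>> {"op": "send_rows", "data": {"grip": [200, 200, 200, 200, 200], "offset": [[10, 0, 0], [25, 0, 0], [40, 0, 0], [50, 0, 0], [53, 0, 0]], "twist": [0, 0, 0, 0, 0]}}

```text
clock: 17.45
position: [0.6302, 0.0368, 0.1278]
ee_rot: [-0.499, -0.5, 0.502, -0.499]
ft_force: [-0.5, 0.5, -2.1]
grip_width: 0.579
```

```bash
python3 -c "
from h import *
go(.6335,.037,.113,0)
p,W=cloud('side');cv2.imwrite('pics/s14.png',cv2.resize(p[60:360,240:540],None,fx=2,fy=2))"
```

```text
t 17.45 pos [0.6302 0.0368 0.1278] off [14.8  3.4 -0.2] yhead -0.1 F [-0.5  0.5 -2.1] w 0.579 j [-0.57  0.47  0.58  1.59 -0.27  1.17  0.06]
tilt -1.0 twist(sign: about tool x, x down => neg heading) -0.1
```

View pics/s14.png

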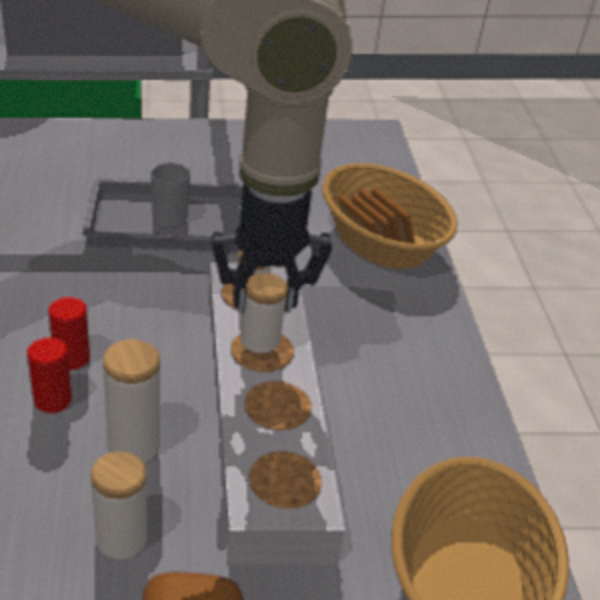

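The medium canister hangs above the second mat at (263,340). Lowering it.

>>> {"op": "send_rows", "data": {"grip": [200, 200, 200, 200, 200], "offset": [[3, 2, 0], [6, 2, 0], [9, 2, 0], [11, 2, 0], [12, 2, 0]], "twist": [0, 0, 0, 0, 0]}}

```text
clock: 17.92
position: [0.634, 0.0368, 0.1187]
ee_rot: [0.501, 0.5, -0.5, 0.5]
ft_force: [-0.5, 0.6, -2.1]
grip_width: 0.581
```

>>> {"op": "send_rows", "data": {"grip": [200, 200, 200, 200, 200], "offset": [[1, 0, 0], [2, 0, 0], [3, 0, 0], [3, 0, 0], [3, 0, 0]], "twist": [0, 0, 0, 0, 0]}}

```text
clock: 18.33
position: [0.634, 0.0368, 0.1157]
ee_rot: [0.5, 0.5, -0.5, 0.5]
ft_force: [-1.7, -0.5, -2.6]
grip_width: 0.578
```

```bash
python3 -c "
from h import *
go(.6335,.037,.113,0)"
```

```text
t 18.33 pos [0.634  0.0368 0.1157] off [ 2.7 -0.5 -0.2] yhead -0.11 F [-1.7 -0.5 -2.6] w 0.578 j [-0.56  0.48  0.57  1.6  -0.28  1.14  0.07]
tilt -1.0 twist(sign: about tool x, x down => neg heading) -0.11
```

>>> {"op": "send_rows", "data": {"grip": [200, 200, 200, 200, 200], "offset": [[1, 0, 0], [2, 0, 0], [3, 0, 0], [3, 0, 0], [3, 0, 0]], "twist": [0, 0, 0, 0, 0]}}

```text
clock: 18.75
position: [0.6342, 0.0367, 0.1141]
ee_rot: [0.501, 0.5, -0.5, 0.499]
ft_force: [-6.4, -0.3, 9.4]
grip_width: 0.576
```

>>> {"op": "send_rows", "data": {"grip": [160, 120, 90, 60, 40], "offset": [[-1, 0, 0], [-1, 0, 0], [-1, 0, 0], [-1, 0, 0], [-1, 0, 0]], "twist": [0, 0, 0, 0, 0]}}

```text
clock: 19.17
position: [0.634, 0.0367, 0.1137]
ee_rot: [0.5, 0.5, -0.5, 0.5]
ft_force: [0.7, -0.3, 0.2]
grip_width: 0.839
```

>>> {"op": "send_rows", "data": {"grip": [20, 0, 0, 0, 0], "offset": [[0, 0, 0], [-15, 0, 0], [-40, 0, 0], [-75, 0, 0], [-110, 0, 0]], "twist": [0, 0, 0, 0, 0]}}

```text
clock: 19.58
position: [0.6334, 0.0366, 0.2244]
ee_rot: [-0.5, -0.5, 0.501, -0.499]
ft_force: [0.9, 0.4, 2.0]
grip_width: 1.0
```

```bash
python3 -c "
from h import *
go(.4625,-.208,.23,0)
p,W=cloud('side');cv2.imwrite('pics/s15.png',cv2.resize(p[60:360,240:540],None,fx=2,fy=2))"
```

```text
t 19.58 pos [0.6334 0.0366 0.2244] off [  -5.2 -170.4  245. ] yhead -0.12 F [0.9 0.4 2. ] w 1.0 j [-0.58  0.4   0.61  1.47 -0.23  1.35  0.03]
tilt -1.0 twist(sign: about tool x, x down => neg heading) -0.12
```

View pics/s15.png

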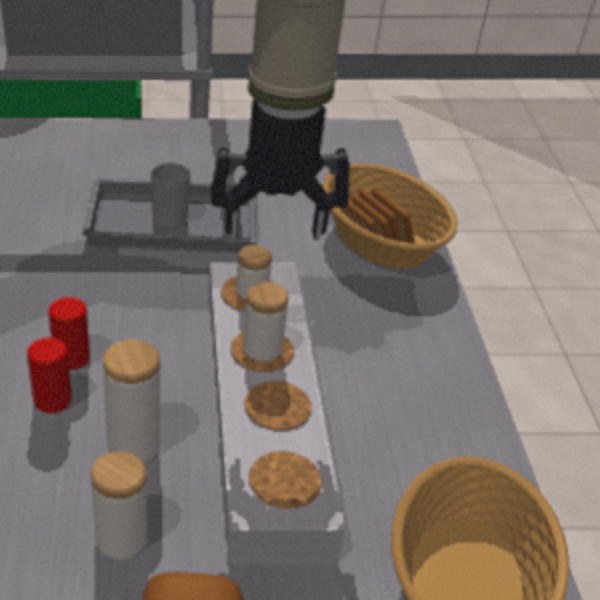

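The medium canister stands on the second mat at (265,325). The large one is next.

>>> {"op": "send_rows", "data": {"grip": [0, 0, 0, 0, 0], "offset": [[0, -23, 33], [0, -46, 66], [0, -70, 100], [0, -93, 133], [0, -117, 166]], "twist": [0, 0, 0, 0, 0]}}

```text
clock: 20.05
position: [0.5154, -0.1304, 0.2236]
ee_rot: [0.501, 0.5, -0.5, 0.5]
ft_force: [1.7, -0.8, 0.9]
grip_width: 0.999
```

>>> {"op": "send_rows", "data": {"grip": [0, 0, 0, 0, 0], "offset": [[0, -23, 33], [0, -46, 66], [5, -54, 79], [20, -54, 79], [40, -54, 79]], "twist": [0, 0, 0, 0, 0]}}

```text
clock: 20.47
position: [0.4627, -0.2096, 0.1846]
ee_rot: [0.502, 0.498, -0.5, 0.5]
ft_force: [1.4, 0.3, -1.1]
grip_width: 1.002
```

>>> {"op": "send_rows", "data": {"grip": [0, 0, 0, 0, 0], "offset": [[15, 0, 0], [25, 0, 0], [25, 0, 0], [25, 0, 0], [25, 0, 0]], "twist": [0, 0, 0, 0, 0]}}

```text
clock: 20.88
position: [0.4631, -0.2082, 0.1596]
ee_rot: [0.501, 0.499, -0.5, 0.5]
ft_force: [-0.3, 0.8, -0.7]
grip_width: 1.001
```

```bash
python3 -c "
from h import *
go(.4625,-.208,.07,0)
p,W=cloud('side');cv2.imwrite('pics/s16.png',cv2.resize(p[60:360,200:500],None,fx=2,fy=2))"
```

```text
t 20.88 pos [ 0.4631 -0.2082  0.1596] off [89.6 -0.7 -0.2] yhead -0.1 F [-0.3  0.8 -0.7] w 1.001 j [-0.37  0.14  0.77  1.9  -0.11  1.15  0.44]
tilt -1.0 twist(sign: about tool x, x down => neg heading) -0.1
```

View pics/s16.png

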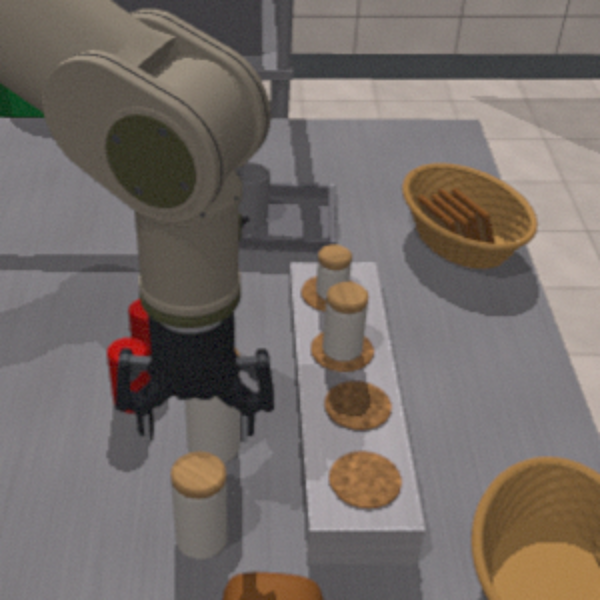

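The fingers at (195,425) are centred on the large canister's lid at (199,475). Going down and gripping.

>>> {"op": "send_rows", "data": {"grip": [0, 0, 0, 0, 0], "offset": [[15, 0, 0], [38, 0, 0], [60, 0, 0], [80, 0, 0], [89, 0, 0]], "twist": [0, 0, 0, 0, 0]}}

```text
clock: 21.35
position: [0.462, -0.2075, 0.0683]
ee_rot: [-0.5, -0.5, 0.501, -0.499]
ft_force: [-0.6, 0.4, 0.4]
grip_width: 1.001
```

>>> {"op": "send_rows", "data": {"grip": [30, 60, 80, 100, 120], "offset": [[0, 0, 0], [0, 0, 0], [0, 0, 0], [0, 0, 0], [0, 0, 0]], "twist": [0, 0, 0, 0, 0], "newtons": 50}}

```text
clock: 21.77
position: [0.4634, -0.2083, 0.0713]
ee_rot: [0.501, 0.499, -0.5, 0.5]
ft_force: [-2.9, 0.4, 4.4]
grip_width: 0.657
```

>>> {"op": "send_rows", "data": {"grip": [150, 180, 180, 180, 180], "offset": [[0, 0, 0], [0, 0, 0], [0, 0, 0], [-5, 0, 0], [-15, 0, 0]], "twist": [0, 0, 0, 0, 0]}}

```text
clock: 22.18
position: [0.462, -0.2077, 0.085]
ee_rot: [-0.5, -0.5, 0.501, -0.499]
ft_force: [0.1, 0.3, -3.7]
grip_width: 0.658
```

>>> {"op": "send_rows", "data": {"grip": [180, 180, 180, 180, 180], "offset": [[-20, 0, 0], [-50, 0, 0], [-85, 0, 0], [-110, 0, 0], [-120, 0, 0]], "twist": [0, 0, 0, 0, 0]}}

```text
clock: 22.6
position: [0.4638, -0.2089, 0.2092]
ee_rot: [0.502, 0.498, -0.499, 0.501]
ft_force: [0.6, -0.1, -3.3]
grip_width: 0.656
```

```bash
python3 -c "
from h import *
go(.644,-.0595,.21,0)
p,W=cloud('side');cv2.imwrite('pics/s17.png',cv2.resize(p[60:360,200:500],None,fx=2,fy=2))"
```

```text
t 22.6 pos [ 0.4638 -0.2089  0.2092] off [   0.2  179.8 -149.9] yhead -0.15 F [ 0.6 -0.1 -3.3] w 0.656 j [-0.4   0.08  0.78  1.83 -0.06  1.24  0.4 ]
tilt -1.0 twist(sign: about tool x, x down => neg heading) -0.15
```

View pics/s17.png

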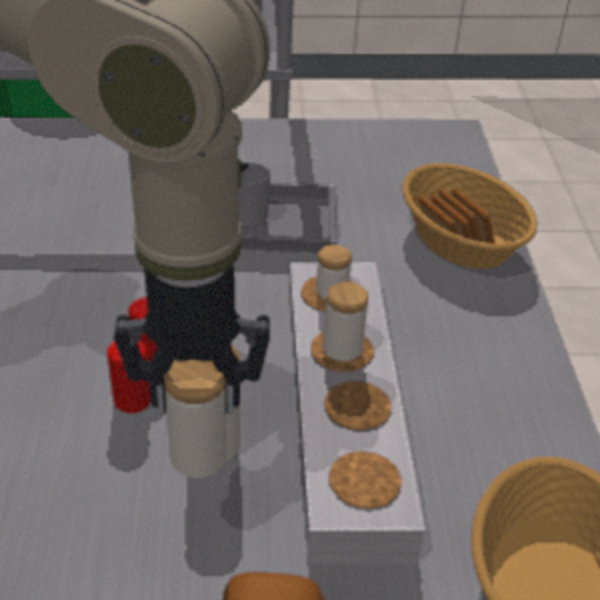

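>>> {"op": "send_rows", "data": {"grip": [180, 180, 180, 180, 180], "offset": [[0, 35, 0], [0, 72, 0], [0, 108, -5], [0, 135, -30], [0, 155, -65]], "twist": [0, 0, 0, 0, 0]}}

```text
clock: 23.07
position: [0.6184, -0.1453, 0.2025]
ee_rot: [-0.5, -0.498, 0.503, -0.498]
ft_force: [0.5, 0.7, -3.6]
grip_width: 0.655
```

>>> {"op": "send_rows", "data": {"grip": [180, 180, 180, 180, 180], "offset": [[0, 10, -35], [5, 20, -65], [15, 25, -85], [35, 25, -85], [45, 25, -85]], "twist": [0, 0, 0, 0, 0]}}

```text
clock: 23.48
position: [0.6417, -0.0559, 0.1558]
ee_rot: [0.499, 0.502, -0.501, 0.499]
ft_force: [-0.5, -0.7, -4.5]
grip_width: 0.66
```

```bash
python3 -c "
from h import *
go(.644,-.0595,.134,0)
p,W=cloud('side');cv2.imwrite('pics/s18.png',cv2.resize(p[60:360,200:500],None,fx=2,fy=2))"
```

```text
t 23.48 pos [ 0.6417 -0.0559  0.1558] off [21.8  2.4  3.6] yhead 0.08 F [-0.5 -0.7 -4.5] w 0.66 j [-0.48  0.49  0.68  1.53 -0.32  1.24  0.25]
tilt -1.0 twist(sign: about tool x, x down => neg heading) 0.08
```

View pics/s18.png

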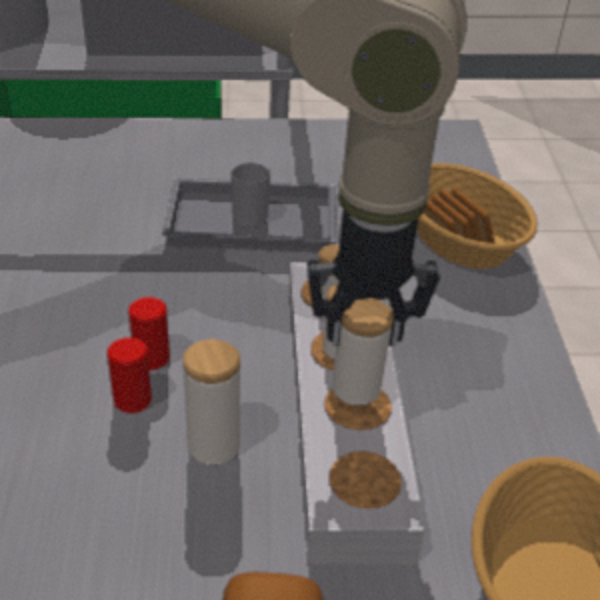

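The large canister hangs above the third mat at (358,400). Lowering it.

>>> {"op": "send_rows", "data": {"grip": [180, 180, 180, 180, 180], "offset": [[4, 2, 3], [8, 2, 3.5], [12, 2, 3.5], [15, 2, 3.5], [17, 2, 3.5]], "twist": [0, 0, 0, 0, 0]}}

```text
clock: 23.95
position: [0.6448, -0.0623, 0.1428]
ee_rot: [0.501, 0.499, -0.501, 0.499]
ft_force: [0.5, 0.3, -3.8]
grip_width: 0.657
```

>>> {"op": "send_rows", "data": {"grip": [180, 180, 180, 180, 180], "offset": [[1, 0, 0], [2, 0, 0], [3, 0, 0], [3, 0, 0], [3, 0, 0]], "twist": [0, 0, 0, 0, 0]}}

```text
clock: 24.37
position: [0.6448, -0.0617, 0.1399]
ee_rot: [0.501, 0.5, -0.5, 0.5]
ft_force: [-0.9, -0.1, -4.5]
grip_width: 0.655
```

```bash
python3 -c "
from h import *
go(.644,-.0595,.134,0)"
```

```text
t 24.37 pos [ 0.6448 -0.0617  0.1399] off [ 5.9 -0.9 -2.2] yhead -0.1 F [-0.9 -0.1 -4.5] w 0.655 j [-0.47  0.51  0.68  1.54 -0.33  1.21  0.26]
tilt -1.0 twist(sign: about tool x, x down => neg heading) -0.1
```

>>> {"op": "send_rows", "data": {"grip": [180, 180, 180, 180, 180], "offset": [[1, -1, -2], [2, -1, -2], [3, -1, -2], [3.5, -1, -2], [4, -1, -2]], "twist": [0, 0, 0, 0, 0]}}

```text
clock: 24.78
position: [0.6438, -0.0598, 0.1356]
ee_rot: [-0.5, -0.5, 0.5, -0.499]
ft_force: [-1.1, -1.2, -3.9]
grip_width: 0.656
```

>>> {"op": "send_rows", "data": {"grip": [180, 180, 180, 180, 180], "offset": [[1, 0, 0], [2, 0, 0], [2.5, 0, 0], [2.5, 0, 0], [2.5, 0, 0]], "twist": [0, 0, 0, 0, 0]}}

```text
clock: 25.2
position: [0.6439, -0.06, 0.1355]
ee_rot: [0.501, 0.5, -0.5, 0.499]
ft_force: [-9.5, 1.5, 15.1]
grip_width: 0.661
```

>>> {"op": "send_rows", "data": {"grip": [130, 100, 70, 40, 20], "offset": [[-2, 0, 0], [-2, 0, 0], [-2, 0, 0], [-2, 0, 0], [-2, 0, 0]], "twist": [0, 0, 0, 0, 0]}}

```text
clock: 25.62
position: [0.6441, -0.0598, 0.1354]
ee_rot: [0.501, 0.499, -0.5, 0.5]
ft_force: [-0.1, 0.3, 1.1]
grip_width: 0.923
```

>>> {"op": "send_rows", "data": {"grip": [0, 0, 0, 0, 0], "offset": [[0, 0, 0], [-15, 0, 0], [-40, 0, 0], [-75, 0, 0], [-110, 0, 0]], "twist": [0, 0, 0, 0, 0]}}

```text
clock: 26.03
position: [0.6433, -0.0598, 0.246]
ee_rot: [-0.5, -0.5, 0.501, -0.499]
ft_force: [0.2, 0.0, -0.0]
grip_width: 0.998
```

```bash
python3 -c "
from h import *
go(.4723,-.071,.24,0)
p,W=cloud('side');cv2.imwrite('pics/s19.png',cv2.resize(p[60:360,200:500],None,fx=2,fy=2))"
```

```text
t 26.03 pos [ 0.6433 -0.0598  0.246 ] off [   6.3 -171.    11.5] yhead -0.12 F [ 0.2  0.  -0. ] w 0.998 j [-0.49  0.43  0.71  1.41 -0.28  1.4   0.22]
tilt -1.0 twist(sign: about tool x, x down => neg heading) -0.12
```

View pics/s19.png

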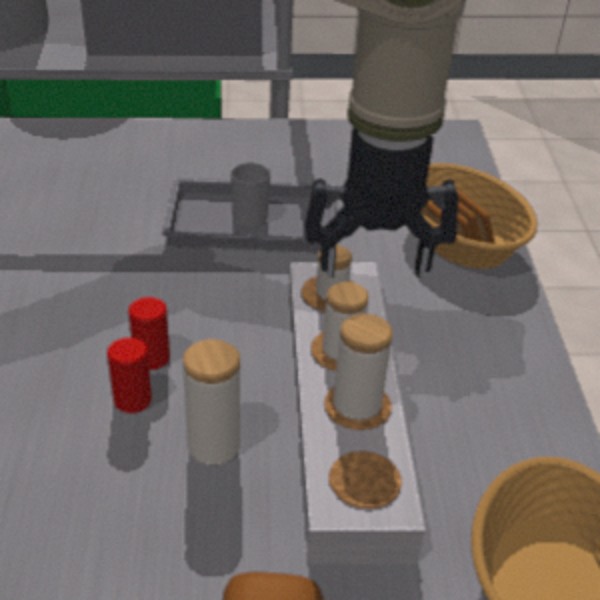

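The large canister stands on the third mat at (360,370). The tallest is last.

>>> {"op": "send_rows", "data": {"grip": [0, 0, 0, 0, 0], "offset": [[0, -38, 3], [0, -76, 6], [0, -114, 9], [0, -150, 11.5], [0, -171, 11.5]], "twist": [0, 0, 0, 0, 0]}}

```text
clock: 26.5
position: [0.4699, -0.072, 0.2447]
ee_rot: [0.501, 0.5, -0.501, 0.499]
ft_force: [0.5, -0.3, 1.2]
grip_width: 1.0
```

>>> {"op": "send_rows", "data": {"grip": [0, 0, 0, 0, 0], "offset": [[10, 0, 0], [25, 0, 0], [45, 0, 0], [50, 0, 0], [50, 0, 0]], "twist": [0, 0, 0, 0, 0]}}

```text
clock: 26.92
position: [0.4722, -0.071, 0.194]
ee_rot: [-0.5, -0.5, 0.501, -0.499]
ft_force: [0.4, 0.3, -0.0]
grip_width: 0.999
```

```bash
python3 -c "
from h import *
go(.4723,-.071,.098,0)
p,W=cloud('side');cv2.imwrite('pics/s20.png',cv2.resize(p[60:360,200:500],None,fx=2,fy=2))"
```

```text
t 26.92 pos [ 0.4722 -0.071   0.194 ] off [96.   0.3 -0.1] yhead -0.12 F [ 0.4  0.3 -0. ] w 0.999 j [-0.68  0.01  0.75  1.92 -0.    1.22  0.07]
tilt -1.0 twist(sign: about tool x, x down => neg heading) -0.12
```

View pics/s20.png

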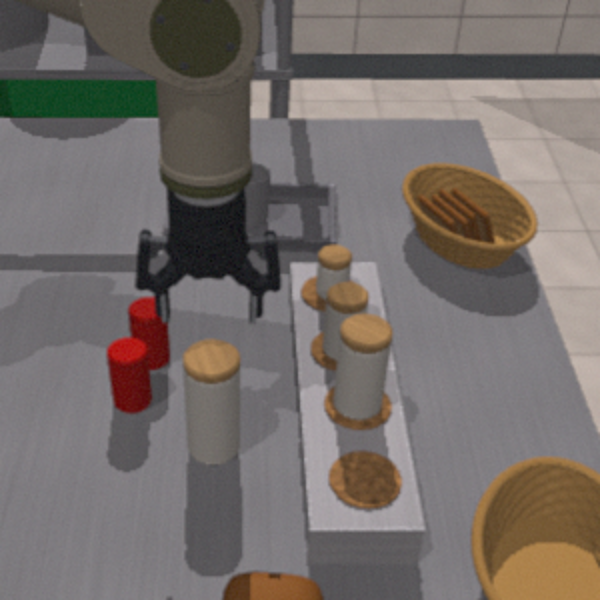

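The fingertips at columns 163 and 255 centre on 209, and the lid is at 212. That leaves enough clearance to go down.

>>> {"op": "send_rows", "data": {"grip": [0, 0, 0, 0, 0], "offset": [[15, 1, 0], [32, 1, 0], [55, 1, 0], [80, 1, 0], [95, 1, 0]], "twist": [0, 0, 0, 0, 0]}}

```text
clock: 27.38
position: [0.474, -0.0709, 0.0993]
ee_rot: [-0.5, -0.5, 0.501, -0.5]
ft_force: [-0.3, 0.4, -1.1]
grip_width: 0.997
```

>>> {"op": "send_rows", "data": {"grip": [20, 50, 70, 90, 110], "offset": [[0, 0, 0], [0, 0, 0], [0, 0, 0], [0, 0, 0], [0, 0, 0]], "twist": [0, 0, 0, 0, 0], "newtons": 60}}

```text
clock: 27.8
position: [0.4746, -0.0711, 0.1018]
ee_rot: [0.501, 0.499, -0.5, 0.5]
ft_force: [-3.1, -0.2, 8.2]
grip_width: 0.739
```

>>> {"op": "send_rows", "data": {"grip": [140, 170, 170, 170, 170], "offset": [[0, 0, 0], [0, 0, 0], [0, 0, 0], [-5, 0, 0], [-15, 0, 0]], "twist": [0, 0, 0, 0, 0]}}

```text
clock: 28.22
position: [0.4734, -0.0709, 0.1155]
ee_rot: [-0.5, -0.5, 0.501, -0.499]
ft_force: [0.6, 0.4, -2.9]
grip_width: 0.737
```

>>> {"op": "send_rows", "data": {"grip": [170, 170, 170, 170, 170], "offset": [[-20, 0, 0], [-50, 0, 0], [-85, 0, 0], [-110, 0, 0], [-120, 0, 0]], "twist": [0, 0, 0, 0, 0]}}

```text
clock: 28.63
position: [0.4753, -0.0714, 0.2397]
ee_rot: [0.502, 0.498, -0.499, 0.5]
ft_force: [0.0, 0.7, -2.8]
grip_width: 0.735
```

```bash
python3 -c "
from h import *
go(.642,-.172,.24,0)
p,W=cloud('side');cv2.imwrite('pics/s21.png',cv2.resize(p[60:360,200:500],None,fx=2,fy=2))"
```

```text
t 28.63 pos [ 0.4753 -0.0714  0.2397] off [  0.5 166.9 100.2] yhead -0.14 F [ 0.   0.7 -2.8] w 0.735 j [-0.7  -0.04  0.75  1.85  0.03  1.31  0.04]
tilt -1.0 twist(sign: about tool x, x down => neg heading) -0.14
```

View pics/s21.png

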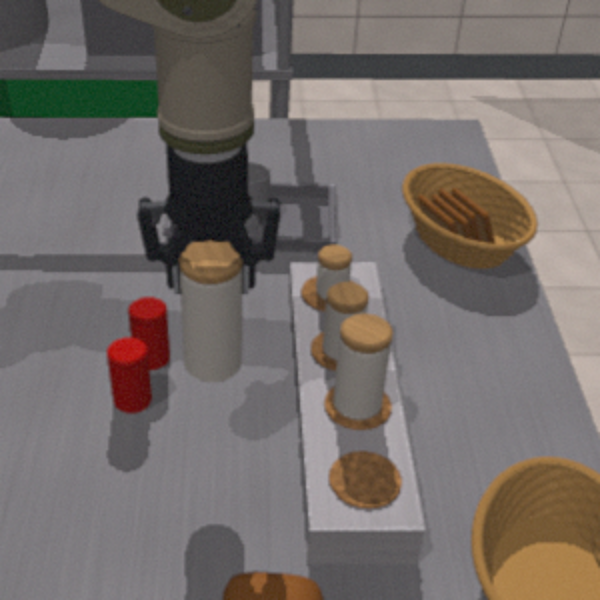

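>>> {"op": "send_rows", "data": {"grip": [170, 170, 170, 170, 170], "offset": [[0, 5, 35], [0, 15, 70], [0, 35, 98], [0, 70, 100], [0, 108, 100]], "twist": [0, 0, 0, 0, 0]}}

```text
clock: 29.1
position: [0.5815, -0.1739, 0.2342]
ee_rot: [-0.501, -0.499, 0.502, -0.498]
ft_force: [1.0, 1.2, -0.6]
grip_width: 0.734
```

>>> {"op": "send_rows", "data": {"grip": [170, 170, 170, 170, 170], "offset": [[0, 35, 0], [5, 59, 0], [20, 59, 0], [40, 59, 0], [50, 59, 0]], "twist": [0, 0, 0, 0, 0]}}

```text
clock: 29.52
position: [0.6393, -0.1711, 0.1809]
ee_rot: [-0.499, -0.501, 0.502, -0.498]
ft_force: [-1.2, 0.6, -4.4]
grip_width: 0.742
```

```bash
python3 -c "
from h import *
go(.642,-.172,.165,0)
p,W=cloud('side');cv2.imwrite('pics/s22.png',cv2.resize(p[60:360,200:500],None,fx=2,fy=2))"
```

```text
t 29.52 pos [ 0.6393 -0.1711  0.1809] off [15.9  2.8  0.9] yhead -0.13 F [-1.2  0.6 -4.4] w 0.742 j [-0.37  0.55  0.81  1.45 -0.4   1.32  0.47]
tilt -1.0 twist(sign: about tool x, x down => neg heading) -0.13
```

View pics/s22.png

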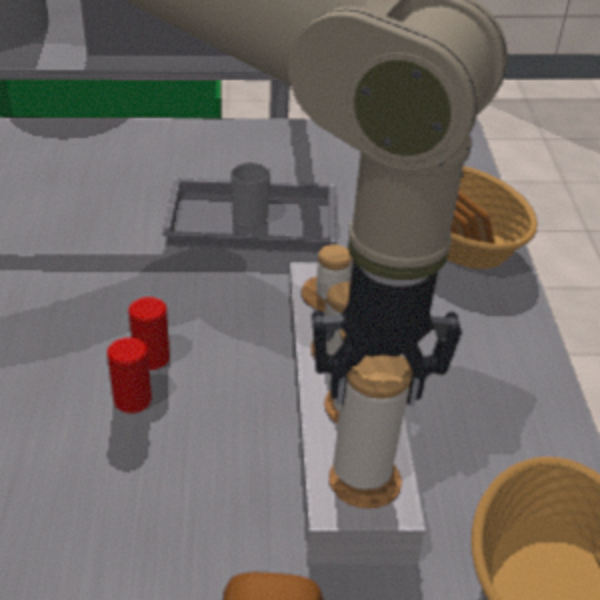

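The tallest canister hangs over the fourth mat at (367,480). Lowering it.

>>> {"op": "send_rows", "data": {"grip": [170, 170, 170, 170, 170], "offset": [[3, 2, 1], [6, 2, 1], [9, 2, 1], [11, 2, 1], [11, 2, 1]], "twist": [0, 0, 0, 0, 0]}}

```text
clock: 29.98
position: [0.6426, -0.1722, 0.1744]
ee_rot: [0.501, 0.5, -0.5, 0.5]
ft_force: [0.1, -0.8, -4.0]
grip_width: 0.735
```

>>> {"op": "send_rows", "data": {"grip": [170, 170, 170, 170, 170], "offset": [[1, 0, 0], [2, 0, 0], [2, 0, 0], [2, 0, 0], [2, 0, 0]], "twist": [0, 0, 0, 0, 0]}}

```text
clock: 30.4
position: [0.6426, -0.1723, 0.1724]
ee_rot: [0.501, 0.5, -0.5, 0.5]
ft_force: [-0.2, -0.6, -3.5]
grip_width: 0.732
```

```bash
python3 -c "
from h import *
go(.642,-.172,.165,0)"
```

```text
t 30.4 pos [ 0.6426 -0.1723  0.1724] off [ 7.4 -0.6 -0.3] yhead -0.11 F [-0.2 -0.6 -3.5] w 0.732 j [-0.36  0.56  0.8   1.46 -0.41  1.3   0.47]
tilt -1.0 twist(sign: about tool x, x down => neg heading) -0.11
```

>>> {"op": "send_rows", "data": {"grip": [170, 170, 170, 170, 170], "offset": [[1, 0, 0], [2, 0, 0], [3, 0, 0], [4, 0, 0], [5, 0, 0]], "twist": [0, 0, 0, 0, 0]}}

```text
clock: 30.82
position: [0.6426, -0.1723, 0.1671]
ee_rot: [-0.5, -0.5, 0.5, -0.499]
ft_force: [-0.8, -0.2, -3.3]
grip_width: 0.735
```

>>> {"op": "send_rows", "data": {"grip": [170, 170, 170, 170, 170], "offset": [[1, 0, 0], [2, 0, 0], [3, 0, 0], [3, 0, 0], [3, 0, 0]], "twist": [0, 0, 0, 0, 0]}}

```text
clock: 31.23
position: [0.6426, -0.1726, 0.1659]
ee_rot: [0.501, 0.499, -0.5, 0.5]
ft_force: [-6.1, 1.5, 10.8]
grip_width: 0.738
```

Contact at about 14 N including the weight. I'll release, retreat and move the arm clear of the top view.

>>> {"op": "send_rows", "data": {"grip": [120, 90, 60, 30, 10], "offset": [[-1.5, 0, 0], [-1.5, 0, 0], [-1.5, 0, 0], [-1.5, 0, 0], [-1.5, 0, 0]], "twist": [0, 0, 0, 0, 0]}}

```text
clock: 31.65
position: [0.6428, -0.1723, 0.1659]
ee_rot: [0.501, 0.499, -0.5, 0.5]
ft_force: [0.1, -0.4, 0.1]
grip_width: 0.96
```

>>> {"op": "send_rows", "data": {"grip": [0, 0, 0, 0, 0], "offset": [[0, 0, 0], [-10, 0, 0], [-35, 0, 0], [-70, 0, 0], [-105, 0, 0]], "twist": [0, 0, 0, 0, 0]}}

```text
clock: 32.07
position: [0.6421, -0.1722, 0.2724]
ee_rot: [-0.5, -0.5, 0.501, -0.499]
ft_force: [1.4, -0.5, -0.4]
grip_width: 0.999
```

>>> {"op": "send_rows", "data": {"grip": [0, 0, 0, 0, 0], "offset": [[-5, -38, 10], [-10, -76, 20], [-10, -114, 30], [-10, -150, 45], [-10, -180, 60]], "twist": [0, 0, 0, 0, 0]}}

```text
clock: 32.48
position: [0.4603, -0.233, 0.281]
ee_rot: [0.501, 0.5, -0.5, 0.499]
ft_force: [-1.2, -0.4, 1.0]
grip_width: 1.001
```

>>> {"op": "send_rows", "data": {"grip": [0, 0, 0, 0, 0], "offset": [[0, 0, 40], [0, 0, 80], [0, 0, 120], [0, 0, 160], [0, 0, 200]], "twist": [0, 0, 0, 0, 0]}}

```text
clock: 32.9
position: [0.4623, -0.4336, 0.2814]
ee_rot: [0.5, 0.5, -0.5, 0.5]
ft_force: [0.3, 0.6, 1.4]
grip_width: 1.0
```

```bash
cat > chk.py <<'E'
from h import *
import sys
go(.4,-.4,.24,0)
p,W=cloud('top');cv2.imwrite(f'pics/t{sys.argv[1]}.png',p); ps,Ws=cloud('side');cv2.imwrite(f'pics/s{sys.argv[1]}.png',ps)
for cn,W in(('top',W),('side',Ws)):
  x,y,z=W[...,0],W[...,1],W[...,2]
  for h,lab in((.128,'small'),(.154,'med'),(.182,'large'),(.214,'tallest'),(.089,'cup')):
    reg=(x>.56)&(x<.72)&(abs(y)<.25) if lab!='cup' else (x>.4)&(x<.65)&(y>.33)&(y<.5)
    n,l,s,c=cv2.connectedComponentsWithStats(((abs(z-h)<.006)&reg).astype(np.uint8))
    for i in range(1,n):
        if s[i][4]>60:
            mk=l==i; print(cn,lab,s[i],np.median(z[mk]).round(4),np.round([(x[mk].min()+x[mk].max())/2,(y[mk].min()+y[mk].max())/2,np.ptp(x[mk]),np.ptp(y[mk])],4))
E
python3 chk.py 30
```

```text
t 32.9 pos [ 0.4623 -0.4336  0.2814] off [ 41.4 -62.4 -33.6] yhead -0.01 F [0.3 0.6 1.4] w 1.0 j [-0.01  0.46  0.99  1.4  -0.39  1.48  0.96]
tilt -1.0 twist(sign: about tool x, x down => neg heading) -0.01
top small [227 165  24  24 434] 0.1285 [0.6284 0.1532 0.0435 0.0444]
top med [286 159  27  28 590] 0.1546 [0.6326 0.0381 0.0501 0.0476]
top large [338 149  32  32 815] 0.1826 [ 0.643  -0.0587  0.0561  0.0553]
top large [398 161  24  24  65] 0.1818 [ 0.6299 -0.1585  0.0406  0.0421]
top tallest [ 402  145   37   37 1061] 0.2145 [ 0.6415 -0.1698  0.0627  0.0628]
top cup [ 95 217  32  32 235] 0.0891 [0.5197 0.4142 0.0619 0.0634]
side small [359 182  17  12 145] 0.1265 [0.627  0.1481 0.0418 0.0435]
side small [370 279  30  14 114] 0.1282 [ 0.6394 -0.1913  0.0602  0.0287]
side med [363 201  21  14 231] 0.1526 [0.6312 0.0329 0.0478 0.0486]
side med [371 270  31  15 125] 0.1541 [ 0.64   -0.1918  0.0616  0.03  ]
side large [370 217  26  18 368] 0.1809 [ 0.6418 -0.0635  0.0553  0.0561]
side large [372 260  32  15 134] 0.1815 [ 0.6399 -0.1903  0.0615  0.0298]
side tallest [373 239  33  25 612] 0.2129 [ 0.6406 -0.174   0.0632  0.0636]
```

View pics/t30.png

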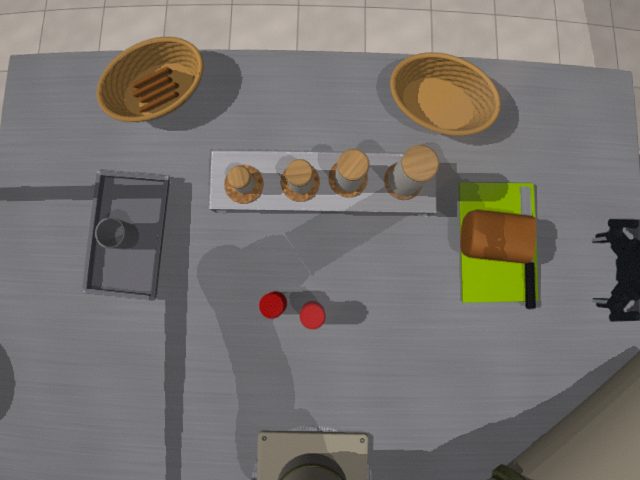

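View pics/s30.png

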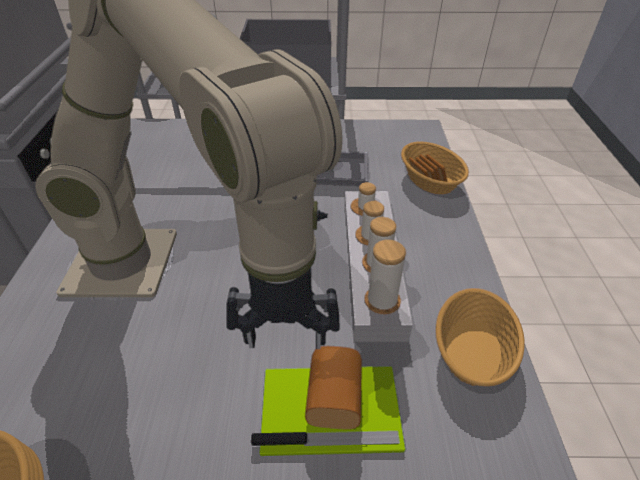

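The canisters are in the right order on their mats, within about 2 mm in each camera (lids at columns 239/299/352/420 in the top view). The cup is upright in the tray at (111,233), and the arm is clear. Handing in.

```bash
python3 -c "
from workcell import manip
print(manip.hand_in())"
```

```text
the job is handed in; nothing more can be done
None
```

I put the steel cup upright in the grey dish tray and stood the four canisters on their cork mats, smallest at the left to tallest at the right. The job is handed in at about 33 s on the robot's clock; handing in reports no verdict.

- **Canisters:** the final top-camera check put each lid centre within about 2 mm of its mat's centre. The lid heights matched canisters standing upright on the mats, to within about 2 mm.
- **Cup:** it stands upright, about 4 mm from the tray's centre.
- **Contact:** the readings at set-down were below 20 N each time. The arm was open and clear of everything at the end, and the red look-alikes were not touched.
- **Disagreement:** the two cameras disagreed by about 2 to 7 mm in y throughout. I averaged them for both picking and placing, so the offset largely cancels. Each camera on its own shows the canisters centred.
- **Not confirmed by both cameras:** the arm blocked the side camera's view of the cup in the last check, so its final position comes from the top camera only.

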